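# Refit the grease drawer under the griddle

### The arm

A 6-joint arm with a two-finger parallel gripper is mounted at the origin on the work surface; the furniture and walls round the work are solid. World frame = base frame: x ahead of the robot, y to its left, z up, the work surface at z = 0. Lengths are in m, angles in rad, forces in N, time in s.
With the tool pointing down it reaches from about 0.325 to 0.775 m from the base axis. Payload 5.5 kg.
Tool frame: the origin (TCP) lies on the centre line of the jaws, within the pads' length; the fingertips stand 22 mm ahead of it and the grasp point (between the pads) lies 3 mm ahead of it; z points along the fingers, y is the line along which they close (so a half turn about z gives the same grasp; the last joint's range is limited). The gripper opens to 88 mm and grips with 3 to 60 N. Pads are 20 mm wide; open, the fingers measure 115 mm over their backs; the gripper's body (75 mm by 178 mm) begins 61 mm behind the grasp point.
Start: joints at [-1.363, 0.091, 1.231, -0, 1.82, -0.057], TCP at [0.157, -0.579, 0.245] pointing down, gripper open.
Joint ranges: [-2.87, 2.87], [-0.86, 2.18], [0.17, 2.46], [-1.51, 4.65], [0.06, 2.69], [-2.65, 2.65]. Speed limits (rad/s): [2.57, 2.57, 3.01, 3.14, 3.14, 3.14].

### API

Orientations are given as a unit quaternion [x, y, z, w].
In Python, from rig import sense, capture, calibration, close_job, boxes_of gives the robot as it stands. The module is installed in compiled form; this text tells all that it offers.
- The arm moves only by the tool send_rows, never from a script. Its argument "increments" is a list of rows, each a list of 7 numbers: the opening, from 0 (shut) to 1 (fully open), then the shift along the tool's x, y, z in units of 0.5 m (1.0 is 0.5 m), then the turn, a rotation vector about the tool's x, y, z in units of 0.5 rad (1.0 is 0.5 rad). A call has 1 to 12 rows; each row is the pose to reach, as a shift and turn from the pose commanded when the call began, along the tool's axes at that moment; what a row does not reach only later rows make up. A row lasts 1/12 s, in which the tool goes at most 41.7 mm and 7.16 degrees, less where a joint would pass 70% of its speed; a pose out of reach is approached as far as the arm can. A call with a number of a shift or a turn outside -1 to 1 is refused whole. A call with a gripper value outside its range is refused whole. The fingers move at their own pace and stop on an object; "squeeze" is the grip in N (left out, the last holds). Time passes only in rows, so rows that repeat a pose let the fingers close. It gives the time, the measured TCP pose, the force, the opening and the grip force at its end, in the units of the state.
- sense(): the state, without advancing time (a new reading comes with each control period).
- capture(name): name is "scene" or "top"; returns the picture (480x640x3 uint8, red, green, blue); there is no depth.
- calibration(name): a dict with "fx", "fy", "cx", "cy" (pixels), "k1" (the pictures are not rectified: a ray, as slopes to the right and down, at radius r is drawn at 1 + k1 r^2 times it, then the intrinsics apply), "R" (3x3) and "t" (3): a world point X has camera coordinates R X + t. Camera axes: x right, y down, z forward; pixel columns grow to the right and rows downward; lengths in m; the calibration is good to about 2 mm. A picture is of the moment at which its call begins. calibration takes no time and is no camera call.
- close_job(): hands the job in; it is judged then, once.
Trained networks look in the newest picture that a camera, given by its name, has taken for a name from the list of things; names that differ only in an ending like _2 or _b are one class to them, and where a whole thing is asked for, a point or a joint stands for the part that bears it (a point fixed in the world has none). Each returns a list of dicts, best first, with "conf" (0 to 1); they miss things now and then, are a little off and sometimes report something else, mostly with a low value. They report only what shows in the picture. A call takes as long as a camera call.
- boxes_of(camera, name): "extent" ([left, top, width, height] in pixels, round what is visible of it).
The state is a dict: "time": time; "joint_pos": joint angles; "dq": joint speeds; "tau": joint torques, N m; "tcp_pos": TCP position; "ee_rot": TCP orientation; "contact_force": force on the tool from outside, world axes, zero at the start; "torque": the same for the moment, N m; "finger_gap": opening from 0.0 (shut) to 1.0 (fully open); "grip_force": force on a finger pad.
Only numpy, scipy, OpenCV 4.12 (cv2) and the standard library are available. Lean on these libraries where they do the work, as an engineer would, in place of code of your own. Each camera call takes 0.05 s, during which the arm holds its last target. There are 200 camera calls.

### The job

The griddle has been scrubbed and its washed grease drawer is lying on the worktop. Put the drawer back: feed it rear end first into the slot under the griddle's overhanging grease gutter and slide it fully home along its runners, until its front plate is flush against the griddle's front panel and the sprung catch button has popped up through the hole in the drawer's tongue. Then let go, and do not knock the other things about.

Things in the scene. Friction and masses are not known exactly. Their poses are not given: they have to be found in the camera images.
- grease_drawer: Steel drawer, 0.2 kg, open on top, lying upright. Origin under the middle of its tray; x points to its rear end (goes in first), z up. Tray x -70 to +70, 110 wide, 44 high; its last 12 mm of floor slope up 10 mm, its rear corners are cut 8 mm. Front plate x -70 to -73.5, 140 wide, 54 high, larger than the slot: it stops on the panel. Home: origin at x 70, y 0, z 0 mm in the mouth's frame, axes in line.
- handle (a point): Grip point in the drawer's black straight handle, at x -122, y 0, z 33 mm in the drawer's frame; axes as the drawer's. The handle stands out of the middle of the front plate (drawer x -84 to -152), 30 mm wide (y) and 16 mm thick (z 25 to 41 above the drawer's underside): grip across the 30 mm.
- tongue_hole (a point): Centre of the hole (17 mm in x, 20 mm in y) in the drawer's catch tongue, on its underside; axes as the drawer's. The tongue is a 3 mm steel flat level with the drawer's floor, beside the handle: drawer x -70 to -128, y -20 to -60 mm; the hole is at x -110, y -40.
- mouth (a point): Middle of the lower edge of the drawer slot in the front panel of the fixed steel griddle (280 wide, 220 deep). x is level and points straight into the slot, z up; the panel is x = 0. Slot 116 wide (y +-58), 48 high, straight, 160 deep: 3 mm play each side, 4 mm above. Its floor (z 0, 24 mm over the worktop) sticks out 18 mm before the panel. A knob sticks out 26 mm at y -122.
- gutter_edge (a point): Middle of the lower front edge of the grease gutter that overhangs the slot, axes as the mouth's: at x -46, z 84 mm in the mouth's frame, 280 mm wide, 45 mm tall, scrub brush on the plate behind it. It leaves no room for an upright gripper on the handle when the drawer is home: lean the tool back, away from the griddle, 30 to 45 degrees.
- catch (a joint): Sprung catch button, a dark 11 mm dome on a 40 mm wide bracket level with the slot's floor, at x -40, y -40 in the mouth's frame. 0 = up (7.5 mm above the slot's floor), growing as it is pressed down, 0.0075 = flush. Light spring, 1 to 2.5 N. The drawer's sloping rear end presses it down on the way in; it pops up through the tongue's hole in the last 3 mm.
- button (a point): Top of the catch button when it is up (this point is fixed to the griddle and does not move with the button): x -40, y -40, z 7.5 mm in the mouth's frame; axes as the mouth's.
- griddle: The griddle's housing, fixed to the worktop; origin on the worktop under its middle (the panel is at x -110 here), axes as the mouth's. The slot lies 30 mm to the +y side of its middle, right under the round drain hole in the gutter. Cooking plate at z 150 mm, splash guard at the back and sides up to z 196 mm.
- scrub_brush: Scrubbing brush with a bow handle, 61 x 155 x 91 mm, standing on the griddle plate; leave alone. Origin under its middle.
- bowl_a: Round steel bowl, 112 mm across, 45 mm high; leave alone. Origin at the centre of its foot.
- kitchen_timer: Round wind-up timer, 63 mm across, 56 mm high; leave alone. Origin at the centre of its foot.
- pen: Ball pen lying flat, 145 mm long (y), 11 mm wide; leave alone. Origin under the middle.
- spoon_a: Steel spoon lying flat, 199 mm long (x), 40 mm wide, 18 mm high; leave alone. Origin under the middle.
- probe_thermometer: Food probe thermometer lying flat, 179 mm long (y), 24 mm wide, 17 mm high; leave alone. Origin under the middle.

How it is judged:
By the outcome, as a careful person would: the job done as asked, in the order asked, and still so for the second after the job is handed in, with the robot touching nothing.
It also fails if it takes over 51 s, if anything falls off the work surface, if the arm or the gripper's body presses on something with over 40 N, if the wrist force passes 120 N, or if a joint passes its speed limit or range.

## Working session

There is one attempt and no reset: what is moved stays moved. The work goes in short steps, Python scripts to look and compute and a tool call to move; the robot and the scene stay as the last step left them, time stands still between calls to the robot, and variables do not carry over. Pictures are saved under pics/ and viewed, at most 10 in all, crops included, and the job is handed in when it is done.

Besides the shell and the picture viewer there is one more tool, called after "Request:" in YAML: its name, and indented under it one key for each argument. send_rows: Moves the arm, as the interface text tells. Shifts and turns lie within -1 to 1; 1 stands for 0.5 m of shift or 0.5 rad of turn. Its arguments: {"type":"object","properties":{"increments":{"type":"array","items":{"type":"array","items":{"type":"number"}}},"squeeze":{"type":"number"}},"required":["increments"]}

```bash
mkdir -p pics; cat > h.py <<'E'
import numpy as np, cv2
from rig import *
def save(n,f):
    im=capture(n); cv2.imwrite(f,im[:,:,::-1]); return im
E
python3 - <<'E'
from h import *
for n in("scene","top"):
    save(n,f"pics/{n}0.png"); c=calibration(n); print(n,{k:np.round(v,4).tolist() for k,v in c.items()})
    for o in("grease_drawer","handle","griddle","catch","tongue_hole","scrub_brush"):
        print(o,[(np.round(b["extent"]).tolist(),round(b["conf"],2)) for b in boxes_of(n,o)[:2]])
print(sense())
E
```

```text
scene {'fx': 606.8046, 'fy': 606.8046, 'cx': 313.9145, 'cy': 245.0534, 'k1': -0.0398, 'R': [[-0.9088, -0.4171, -0.0132], [-0.1543, 0.3651, -0.9181], [0.3877, -0.8323, -0.3962]], 't': [0.4305, 0.2137, 1.1794]}
grease_drawer [([251.0, 274.0, 67.0, 60.0], 0.75)]
handle [([250.0, 277.0, 67.0, 58.0], 0.77)]
griddle [([303.0, 168.0, 121.0, 104.0], 0.92), ([345.0, 158.0, 19.0, 45.0], 0.47)]
catch [([250.0, 277.0, 66.0, 59.0], 0.31)]
tongue_hole [([253.0, 274.0, 65.0, 62.0], 0.95)]
scrub_brush [([346.0, 155.0, 19.0, 49.0], 0.68)]
top {'fx': 439.7339, 'fy': 439.7339, 'cx': 315.1338, 'cy': 244.4894, 'k1': 0.0016, 'R': [[-0.0102, -0.9999, -0.0136], [-0.9896, 0.0121, -0.1432], [0.1434, 0.012, -0.9896]], 't': [-0.0551, 0.5, 0.9494]}
grease_drawer [([222.0, 190.0, 94.0, 92.0], 0.96), ([305.0, 188.0, 53.0, 2.0], 0.47)]
handle [([219.0, 189.0, 92.0, 92.0], 0.62)]
griddle [([365.0, 160.0, 184.0, 176.0], 0.69)]
catch []
tongue_hole [([219.0, 192.0, 93.0, 88.0], 0.87)]
scrub_brush [([436.0, 198.0, 78.0, 46.0], 0.88)]
{'time': 0.7, 'joint_pos': array([-1.36270658e+00,  9.10628753e-02,  1.23068966e+00, -1.20914696e-05,
        1.81978630e+00, -5.66808601e-02]), 'dq': array([-0.00128593, -0.00056326, -0.00019184, -0.00033245,  0.0012966 ,
       -0.00070115]), 'tau': array([ 5.97958369e-04, -4.46043384e+01, -4.06407881e+01,  6.97670365e-02,
        1.94244774e-02, -2.28440573e-07]), 'tcp_pos': array([ 0.15702206, -0.57910739,  0.2446593 ]), 'ee_rot': array([ 9.91250052e-01,  1.31997473e-01, -3.80742898e-06,  2.72732090e-05]), 'contact_force': array([ 0.01528754,  0.05297238, -0.0749097 ]), 'torque': array([-0.03667801, -0.05323207, -0.05351283]), 'grip_force': 0.0, 'finger_gap': 0.9981986782783008}
```

View pics/scene0.png

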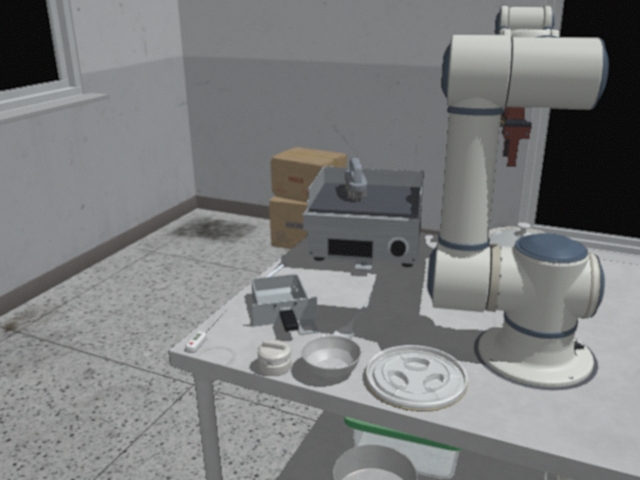

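View pics/top0.png

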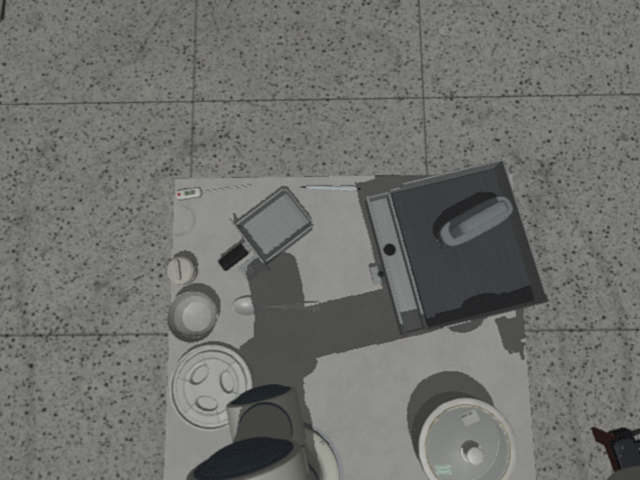

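The scene view shows the drawer near (278,300) and the griddle near (365,225). In the top view the drawer is at about (270,228) with its black handle at (233,256) to the lower left. The griddle's gutter runs from (380,195) to (410,330), with the drain hole at (390,249) and the catch bracket at (377,272). I'll enlarge both.

```bash
python3 - <<'E'
import cv2
im=cv2.imread("pics/top0.png")
cv2.imwrite("pics/c1.png",cv2.resize(im[175:285,210:330],None,fx=5,fy=5,interpolation=cv2.INTER_CUBIC))
cv2.imwrite("pics/c2.png",cv2.resize(im[150:350,355:555],None,fx=3,fy=3,interpolation=cv2.INTER_CUBIC))
E
```

```text
(no output)
```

View pics/c1.png

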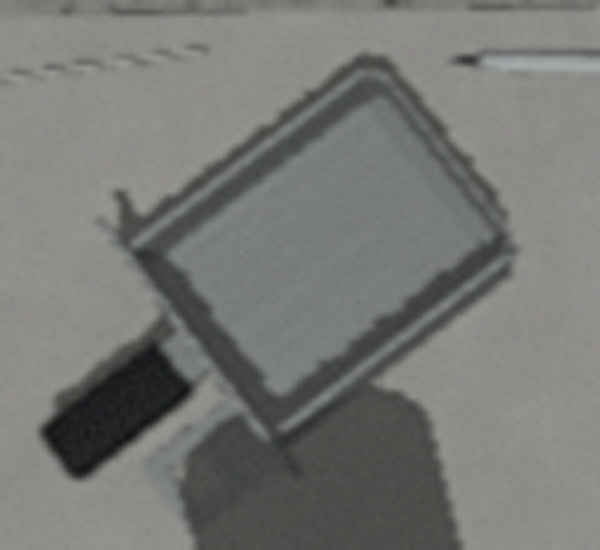

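View pics/c2.png

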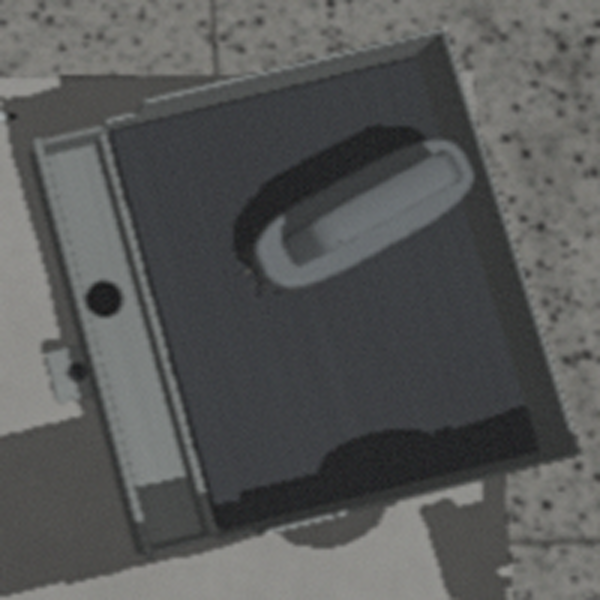

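The enlargements show these features:
- **Drawer:** handle corners at (42,432), (80,478), (192,388) and (152,345) in the crop. The front plate ends are at (97,218) and (297,472).
- **Griddle:** gutter front corners at (36,140) and (143,550), rear guard corners at (442,33) and (577,455), drain hole at (104,299), and button at (78,371).

Next I'll fit the poses to these points, and take a crop of the scene view for the slot.

```bash
cat >> h.py <<'E'
from scipy.optimize import least_squares
def proj(n,X):
    c=calibration(n); p=np.asarray(X)@np.array(c["R"]).T+np.array(c["t"]); s=p[:,:2]/p[:,2:]
    s=s*(1+c["k1"]*(s**2).sum(1,keepdims=True)); return s*[c["fx"],c["fy"]]+[c["cx"],c["cy"]]
def place(q,L):
    L=np.asarray(L,float); c,s=np.cos(q[2]),np.sin(q[2])
    return np.c_[q[0]+c*L[:,0]-s*L[:,1], q[1]+s*L[:,0]+c*L[:,1], L[:,2]]
def fit(obs,q0):  # obs: list of (cam, local pts, pixels)
    r=least_squares(lambda q:np.concatenate([(proj(n,place(q,L))-P).ravel() for n,L,P in obs]),q0,loss="soft_l1")
    return r.x,[np.round(proj(n,place(r.x,L))-P,1).tolist() for n,L,P in obs]
def crop(P,o,k): return (np.array(P,float)+.5)/k-.5+o
E
python3 - <<'E'
from h import *
P=crop([(42,432),(80,478),(97,218),(297,472)],[210,175],5)
L=np.array([(-152,15,41),(-152,-15,41),(-73,70,54),(-73,-70,54)])/1e3
print(fit([("top",L,P)],[.55,.1,-.9]))
P=crop([(36,140),(143,550),(442,33),(577,455),(78,371)],[355,150],3)
L=np.array([(-156,140,153),(-156,-140,153),(110,140,196),(110,-140,196),(-150,-10,31.5)])/1e3
q,r=fit([("top",L,P)],[.5,-.3,-1.4]); print(q,r)
# predicted slot corners in scene
S=np.array([(-110,88,24),(-110,-28,24),(-110,88,72),(-110,-28,72),(-156,140,108),(-156,-140,108),(-110,30,24)])/1e3
print(proj("scene",place(q,S)).round(1).tolist(), place(q,S)[-1])
im=cv2.imread("pics/scene0.png")
cv2.imwrite("pics/c3.png",cv2.resize(im[160:285,290:440],None,fx=4,fy=4,interpolation=cv2.INTER_CUBIC))
E
```

```text
(array([ 0.54673184,  0.02726888, -0.90682601]), [[[-0.3, -0.3], [0.2, 1.0], [0.9, 0.5], [-0.6, -1.3]]])
[ 0.4772344  -0.34751189 -1.34623116] [[[-1.0, -0.3], [-0.1, 1.9], [0.8, -2.3], [0.9, 0.5], [-1.0, -0.3]]]
[[326.7, 255.9], [371.6, 259.2], [326.6, 238.7], [372.0, 241.8], [302.3, 231.0], [417.0, 238.6], [349.0, 257.6]] [ 0.48198606 -0.2335934   0.024     ]
```

View pics/c3.png

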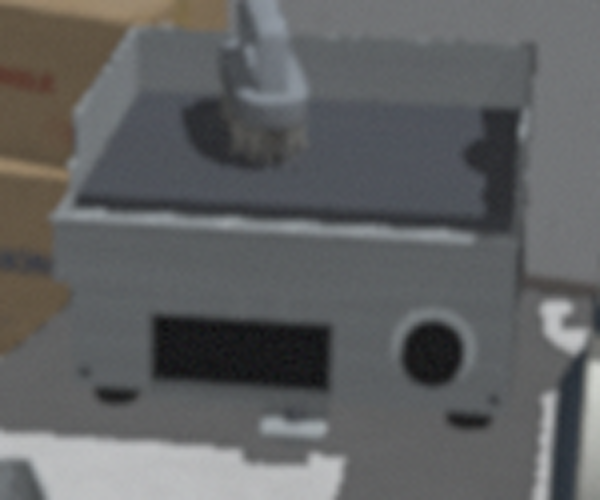

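Scene crop: the dark slot runs from (152,315) to (330,390), which is full-picture (328,239) to (372,257) and within about 1 px of the top-view prediction. The outermost gutter line in the top view is probably its lower edge (z 108), so I'll refit with that. I'll use edge-based refinement and both cameras.

```bash
cat >> h.py <<'E'
def edges(n,g,A,B,q,w=3,k=40,m=.06):
    """signed normal offsets of strongest edge near projected segment A-B (local m)"""
    t=np.linspace(m,1-m,k)[:,None]; p=proj(n,place(q,np.array(A)*(1-t)+np.array(B)*t))
    d=p[-1]-p[0]; d/=np.linalg.norm(d); nr=np.array([-d[1],d[0]]); s=np.arange(-w,w+.01,.25)
    G=(p[:,None]+s[None,:,None]*nr).astype(np.float32)
    v=cv2.remap(g,G[...,0],G[...,1],cv2.INTER_LINEAR); v=cv2.blur(v,(1,5))
    e=np.abs(v[:,4:]-v[:,:-4]); j=e.argmax(1); ok=e.max(1)>12
    off=s[2:-2][j]; return p[ok]+off[ok,None]*nr, nr
def edgefit(segs,q,w=3,it=6,pri=None):
    for i in range(it):
        O=[(n,np.array(A)/1e3,np.array(B)/1e3)+edges(n,g,np.array(A)/1e3,np.array(B)/1e3,q,w) for n,g,A,B in segs]
        def R(q):
            r=[]
            for n,A,B,P,nr in O:
                a,b=proj(n,place(q,[A,B])); d=(b-a)/np.linalg.norm(b-a); r.append((P-a)@np.array([-d[1],d[0]]))
            return np.concatenate(r)
        f=lambda x:R(x)
        q=least_squares(f,q,loss="soft_l1",f_scale=.4,x_scale=[.01,.01,.02]).x
    res=[(len(o[3]),)+tuple(np.round([np.median((o[3]-proj(o[0],place(q,[o[1]]))[0])@o[4]),np.std((o[3]-proj(o[0],place(q,[o[1]]))[0])@o[4])],2)) for o in O]
    return q,res
E
cat > g.py <<'E'
from h import *
T=cv2.imread("pics/top0.png",0).astype(np.float32);S=cv2.imread("pics/scene0.png",0).astype(np.float32)
P=crop([(36,140),(143,550),(442,33),(577,455),(78,371)],[355,150],3)
L=np.array([(-156,140,108),(-156,-140,108),(110,140,196),(110,-140,196),(-150,-10,31.5)])/1e3
P2=crop([(154,315),(330,325)],[290,160],4); L2=np.array([(-110,88,72),(-110,-28,72)])/1e3
q,r=fit([("top",L,P),("scene",L2,P2)],[.5,-.3,-1.4]); print(q,r)
print(fit([("top",L,P)],q)[0])
top=[("top",T,(-156,130,108),(-156,-100,108)),("top",T,(110,140,196),(110,-140,196)),
 ("top",T,(-90,140,196),(110,140,196)),("top",T,(-90,-140,196),(110,-140,196))]
sc=[("scene",S,(-110,88,28),(-110,88,72)),("scene",S,(-110,-28,28),(-110,-28,72)),("scene",S,(-110,88,72),(-110,-28,72))]
for w in(3,1.5):
  for s in(top,top+sc): 
    x,r=edgefit(s,q,w); print(x,r, place(x,[(-.11,.03,.024)])[0])
E
python3 g.py
```

```text
[ 0.47752959 -0.35013773 -1.34603404] [[[-1.9, 4.9], [-2.8, 0.4], [2.2, -2.5], [2.4, 0.3], [0.2, -0.5]], [[-1.2, -0.0], [0.2, 0.6]]]
[ 0.47780691 -0.34956218 -1.34724336]
[ 0.47586902 -0.34471347 -1.33783426] [(34, np.float64(2.25), np.float64(1.31)), (40, np.float64(-0.52), np.float64(0.29)), (40, np.float64(1.44), np.float64(0.69)), (38, np.float64(-0.57), np.float64(0.78))] [ 0.47966396 -0.2307591   0.024     ]
[ 0.47662788 -0.35139376 -1.35838556] [(40, np.float64(-1.77), np.float64(0.54)), (40, np.float64(2.49), np.float64(0.12)), (40, np.float64(0.74), np.float64(0.5)), (38, np.float64(-1.52), np.float64(0.48)), (40, np.float64(0.49), np.float64(0.2)), (40, np.float64(-0.51), np.float64(0.29)), (40, np.float64(-0.01), np.float64(0.22))] [ 0.48276377 -0.23754144  0.024     ]
[ 0.47896061 -0.35452599 -1.340782  ] [(40, np.float64(0.01), np.float64(0.08)), (1, np.float64(1.02), np.float64(0.0)), (11, np.float64(0.29), np.float64(0.16)), (38, np.float64(0.04), np.float64(0.49))] [ 0.48309144 -0.24058331  0.024     ]Traceback (most recent call last):
  File "g.py", line 13, in <modu
[... 745 characters left out ...]
  ~~~~~~~~~~~~~~~~^^
    self.f = self.fun_wrapped(xp_copy(self.x))
             ~~~~~~~~~~~~~~~~^^^^^^^^^^^^^^^^^
    return np.atleast_1d(self.fun(x))
                         ~~~~~~~~^^^
    return self.f(x, *self.args, **self.kwargs)
           ~~~~~~^^^^^^^^^^^^^^^^^^^^^^^^^^^^^^
  File "h.py", line 32, in <lambda>
    f=lambda x:R(x)
               ~^^^
  File "h.py", line 30, in R
    a,b=proj(n,place(q,[A,B])); d=(b-a)/np.linalg.norm(b-a); r.append((P-a)@np.array([-d[1],d[0]]))
        ~~~~^^^^^^^^^^^^^^^^^^
  File "h.py", line 7, in proj
    c=calibration(n); p=np.asarray(X)@np.array(c["R"]).T+np.array(c["t"]); s=p[:,:2]/p[:,2:]
ValueError: time passes only in moves, steps and waits
```

```bash
sed -i 's/^def proj/import functools\ncalibration=functools.lru_cache(calibration)\ndef proj/' h.py
cat > g2.py <<'E'
from h import *
from g0 import *
E
sed '/^for w/,$d' g.py > g0.py
cat > g2.py <<'E'
from g0 import *
side=top[2:]
P=crop([(78,371),(47.5,371.5)],[355,150],3)
def go(q,segs,it=8,w=2):
    return edgefit(segs,q,w,it)
q=np.array([.4772,-.3475,-1.3462])
for nm,s in dict(side_sc=side+sc,front153=[("top",T,(-156,130,153),(-156,-100,153))]+side+sc,all153=[("top",T,(-156,130,153),(-156,-100,153))]+top[1:]+sc).items():
    x,r=go(q,s); print(nm,x.round(4),[tuple(map(float,a)) for a in r],place(x,[(-.11,.03,.024)])[0].round(4))
    b=proj("top",place(x,np.array([(-150,-10,31.5),(-156,30,150)])/1e3)); print("button, drain pred",b.round(1),"seen",crop([(78,371),(104,299)],[355,150],3).round(1).tolist())
q=x
im=cv2.imread("pics/top0.png"); im=cv2.resize(im[150:350,355:555],None,fx=3,fy=3,interpolation=cv2.INTER_CUBIC)
def ln(A,B,c):
    p=(proj("top",place(q,np.array([A,B])/1e3))-[355,150]+.5)*3-.5; cv2.line(im,*[tuple(int(round(v)) for v in a) for a in p],c,1)
for z,c in((108,(0,0,255)),(153,(0,255,0))): ln((-156,140,z),(-156,-140,z),c)
for A,B in(((110,140),(110,-140)),((-110,140),(110,140)),((-110,-140),(110,-140)),((-110,140),(-110,-140))): ln(A+(196,),B+(196,),(0,255,255))
ln((-110,140,150),(-110,-140,150),(255,0,255))
cv2.imwrite("pics/c4.png",im)
E
python3 g2.py
```

```text
[ 0.47752959 -0.35013773 -1.34603404] [[[-1.9, 4.9], [-2.8, 0.4], [2.2, -2.5], [2.4, 0.3], [0.2, -0.5]], [[-1.2, -0.0], [0.2, 0.6]]]
[ 0.47780691 -0.34956218 -1.34724336]
side_sc [ 0.4773 -0.3526 -1.3539] [(40.0, 1.06, 0.52), (39.0, -1.19, 0.45), (40.0, 0.54, 0.18), (40.0, -0.46, 0.29), (40.0, 0.01, 0.22)] [ 0.4829 -0.2387  0.024 ]
button, drain pred [[381.8 272.4]
 [382.  248.6]] seen [[380.7, 273.3], [389.3, 249.3]]
front153 [ 0.4766 -0.3479 -1.3453] [(40.0, 0.21, 0.19), (40.0, 1.26, 0.62), (38.0, -0.74, 0.47), (40.0, 0.51, 0.27), (40.0, -0.49, 0.25), (40.0, -0.64, 0.19)] [ 0.4812 -0.234   0.024 ]
button, drain pred [[379.9 273.4]
 [379.7 249.6]] seen [[380.7, 273.3], [389.3, 249.3]]
all153 [ 0.4761 -0.3471 -1.3473] [(40.0, -0.19, 0.18), (40.0, 0.82, 0.18), (40.0, 1.27, 0.58), (38.0, -0.73, 0.44), (40.0, 0.76, 0.22), (40.0, -0.48, 0.26), (40.0, -0.74, 0.18)] [ 0.481  -0.2332  0.024 ]
button, drain pred [[379.4 273.4]
 [379.3 249.7]] seen [[380.7, 273.3], [389.3, 249.3]]
```

View pics/c4.png

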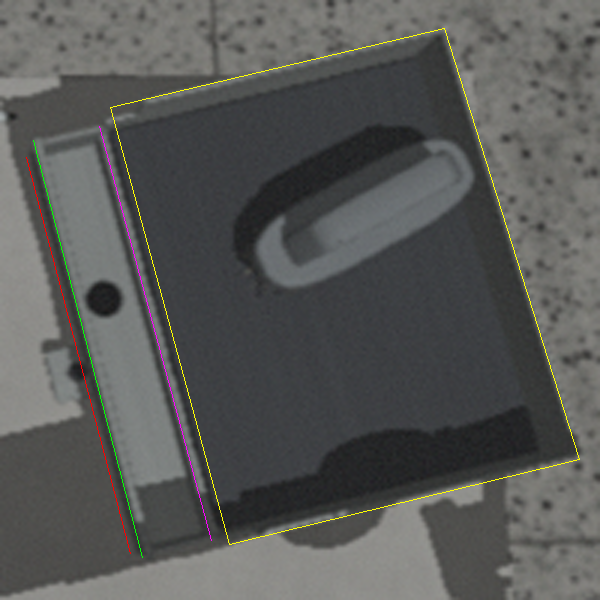

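The overlay shows the 153 mm gutter line (green) on the gutter's front edge and the guard outline in place. That puts the mouth at about (0.4815,-0.2345) with yaw -1.347. Next I'll check the timer and bowl clearance and plan the grasp.

```bash
cat >> h.py <<'E'
from scipy.spatial.transform import Rotation as Ro
def toolR(yaw,lean):
    xd=np.array([np.cos(yaw),np.sin(yaw),0]); y=np.array([-np.sin(yaw),np.cos(yaw),0])
    z=np.sin(lean)*xd-np.cos(lean)*np.array([0,0,1]); return Ro.from_matrix(np.c_[np.cross(y,z),y,z])
def plan(start,targets):
    """start,(pos,Ro); print increments of each leg from the leg's start"""
    for p,R in targets:
        print((start[1].inv().apply(p-start[0])/.5).round(4).tolist(),((start[1].inv()*R).as_rotvec()/.5).round(4).tolist()); start=(p,R)
def now():
    s=sense(); return s["tcp_pos"],Ro.from_quat(s["ee_rot"])
def unproj(n,uv,z):
    return least_squares(lambda a:(proj(n,[[a[0],a[1],z]])[0]-uv),[.5,0]).x
E
python3 - <<'E'
from h import *
d=np.array([.5467,.0273]);yaw=-.907
A=np.array([[np.cos(yaw),np.sin(yaw)],[-np.sin(yaw),np.cos(yaw)]])
for n,uv,z in(("timer",(182,267),.05),("bowl",(193,315),.045),("handle end",crop([(61,455)],[210,175],5)[0],.041)):
    w=unproj("top",uv,z); print(n,w.round(4),(A@(w-d)).round(4))
L=np.deg2rad(36)
R=toolR(yaw,L); h=np.array([*(d+A.T@[-.122,0]),.033]); g=h-R.apply([0,0,.003]); print(g)
pre=g-R.apply([0,0,.09])
mid=np.array([.36,-.12,.33])
p,r=now()
r1=toolR(-.9-.6,0); print((r.inv()*toolR(yaw,0)).as_rotvec())
plan((p,r),[(np.array([.22,-.42,.36]),r*Ro.from_rotvec([0,0,-.5])),(mid,r*Ro.from_rotvec([0,0,-1.0])),(mid+[0,.1,0],r*Ro.from_rotvec([0,0,-1.5])),(pre+[0,0,.1],toolR(yaw,.25)),(pre,R),(g,R)])
E
```

```text
timer [0.4508 0.2325] [-0.2207  0.0508]
bowl [0.3462 0.2065] [-0.2647 -0.0475]
handle end [0.4537 0.1468] [-0.1514  0.0004]
[0.47044797 0.12478332 0.03542705]
[ 2.01568341e-05  6.19028050e-05 -1.96982502e+00]
[0.2048, -0.2742, -0.2307] [-0.0, 0.0, -1.0]
[0.6175, -0.2391, 0.06] [0.0, 0.0, -1.0]
[0.1907, -0.0603, -0.0] [0.0, -0.0, -1.0]
[0.3359, 0.2247, 0.2435] [-0.1175, -0.4906, -0.9347]
[0.0495, -0.0, 0.1938] [0.0, -0.7566, -0.0]
[0.0, 0.0, 0.18] [0.0, 0.0, 0.0]
```

Request:
send_rows:
  increments:
    - [1,0.205,-0.274,-0.231,0,0,-1]
    - [1,0.205,-0.274,-0.231,0,0,-1]
    - [1,0.205,-0.274,-0.231,0,0,-1]
    - [1,0.205,-0.274,-0.231,0,0,-1]
    - [1,0.205,-0.274,-0.231,0,0,-1]
    - [1,0.205,-0.274,-0.231,0,0,-1]
    - [1,0.205,-0.274,-0.231,0,0,-1]
  squeeze: 30

```text
time: 1.28
tcp_pos: [0.2208, -0.4193, 0.3629]
ee_rot: [0.927, 0.374, 0.0, 0.003]
contact_force: [-0.3, -0.9, -0.4]
finger_gap: 1.002
grip_force: 0.0
```

Request:
send_rows:
  increments:
    - [1,0.6175,-0.239,0.06,0,0,-1]
    - [1,0.6175,-0.239,0.06,0,0,-1]
    - [1,0.6175,-0.239,0.06,0,0,-1]
    - [1,0.6175,-0.239,0.06,0,0,-1]
    - [1,0.6175,-0.239,0.06,0,0,-1]
    - [1,0.6175,-0.239,0.06,0,0,-1]
    - [1,0.6175,-0.239,0.06,0,0,-1]
    - [1,0.6175,-0.239,0.06,0,0,-1]
    - [1,0.6175,-0.239,0.06,0,0,-1]
    - [1,0.6175,-0.239,0.06,0,0,-1]

```text
time: 2.12
tcp_pos: [0.3609, -0.1188, 0.3283]
ee_rot: [0.805, 0.593, -0.001, -0.001]
contact_force: [0.2, -0.4, -0.6]
finger_gap: 1.003
grip_force: 0.0
```

Request:
send_rows:
  increments:
    - [1,0.19,-0.06,0,0,0,-1]
    - [1,0.19,-0.06,0,0,0,-1]
    - [1,0.19,-0.06,0,0,0,-1]
    - [1,0.19,-0.06,0,0,0,-1]
    - [1,0.19,-0.06,0,0,0,-1]
    - [1,0.19,-0.06,0,0,0,-1]

```text
time: 2.62
tcp_pos: [0.3603, -0.022, 0.3295]
ee_rot: [0.638, 0.77, -0.001, -0.0]
contact_force: [0.4, -0.6, -0.3]
finger_gap: 1.0
grip_force: 0.0
```

```bash
python3 - <<'E'
from h import *
d=np.array([.5467,.0273]);yaw=-.907
A=np.array([[np.cos(yaw),np.sin(yaw)],[-np.sin(yaw),np.cos(yaw)]])
R=toolR(yaw,np.deg2rad(34)); h=np.array([*(d+A.T@[-.122,0]),.033]); g=h-R.apply([0,0,.006])
pre=g-R.apply([0,0,.09]); p,r=now(); print(p,sense()["joint_pos"].round(2),sense()["time"],g)
plan((p,r),[(pre+[0,0,.1],toolR(yaw,.25)),(pre,R),(g,R)])
E
```

```text
[ 0.36030648 -0.02197268  0.32948359] [-0.15 -0.5   1.59 -0.    2.05 -0.34] 2.6167 [0.46946725 0.12603711 0.03797423]
[0.3396, 0.2238, 0.2334] [-0.1217, -0.4908, -0.9473]
[0.0495, -0.0, 0.1938] [-0.0, -0.6868, -0.0]
[0.0, -0.0, 0.18] [0.0, 0.0, 0.0]
```

Request:
send_rows:
  increments:
    - [1,0.34,0.224,0.233,-0.122,-0.491,-0.947]
    - [1,0.34,0.224,0.233,-0.122,-0.491,-0.947]
    - [1,0.34,0.224,0.233,-0.122,-0.491,-0.947]
    - [1,0.34,0.224,0.233,-0.122,-0.491,-0.947]
    - [1,0.34,0.224,0.233,-0.122,-0.491,-0.947]
    - [1,0.34,0.224,0.233,-0.122,-0.491,-0.947]
    - [1,0.34,0.224,0.233,-0.122,-0.491,-0.947]
    - [1,0.34,0.224,0.233,-0.122,-0.491,-0.947]

```text
time: 3.28
tcp_pos: [0.4375, 0.1671, 0.2116]
ee_rot: [0.433, 0.893, -0.056, 0.112]
contact_force: [0.3, 0.1, 0.2]
finger_gap: 1.001
grip_force: 0.0
```

Request:
send_rows:
  increments:
    - [1,0.02,0,0.08,0,-0.3,0]
    - [1,0.04,0,0.16,0,-0.55,0]
    - [1,0.0495,0,0.194,0,-0.687,0]
    - [1,0.0495,0,0.194,0,-0.687,0]
    - [1,0.0495,0,0.194,0,-0.687,0]
    - [1,0.0495,0,0.194,0,-0.687,0]

```text
time: 3.78
tcp_pos: [0.4389, 0.1675, 0.1166]
ee_rot: [0.418, 0.86, -0.125, 0.264]
contact_force: [0.1, 0.3, 0.2]
finger_gap: 1.0
grip_force: 0.0
```

```bash
python3 - <<'E'
from h import *
R=toolR(-.907,np.deg2rad(34)); g=np.array([.46947,.12604,.03797])
p,r=now(); print(p,sense()["joint_pos"].round(2),sense()["time"])
plan((p,r),[(g,R)])
s=save("scene","pics/s1.png"); t=save("top","pics/t1.png")
a=cv2.resize(t[170:320,160:340],None,fx=2.2,fy=2.2)[:,:,::-1]; b=cv2.resize(s[230:400,180:360],None,fx=2.2,fy=2.2)[:,:,::-1]
H=max(a.shape[0],b.shape[0]); pad=lambda x:cv2.copyMakeBorder(x,0,H-x.shape[0],0,0,cv2.BORDER_CONSTANT)
cv2.imwrite("pics/m1.png",np.hstack([pad(a),pad(b)]))
E
```

```text
[0.43891727 0.16752075 0.11657412] [ 0.69 -0.29  1.91 -0.59  1.53  0.05] 3.7833
[0.0024, -0.0043, 0.1879] [0.0135, -0.0016, -0.0007]
```

View pics/m1.png

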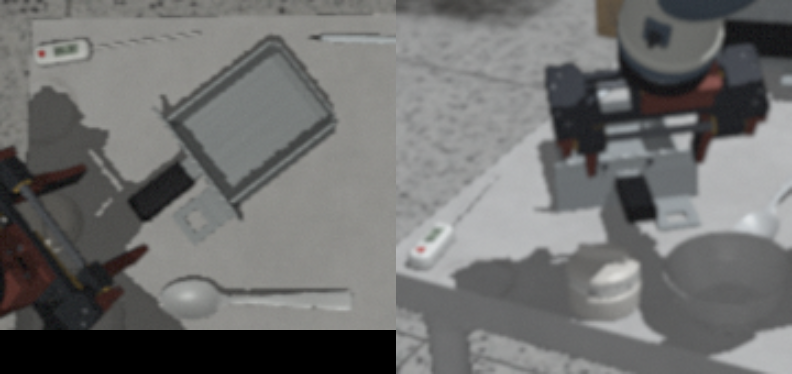

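The picture shows the open jaws squarely behind the black handle (left crop, about (160,190)), clear of the spoon, bowl and timer. I'll advance and close.

Request:
send_rows:
  increments:
    - [1,0.001,-0.002,0.04,0.0135,0,0]
    - [1,0.002,-0.004,0.08,0.0135,0,0]
    - [1,0.0024,-0.0043,0.12,0.0135,0,0]
    - [1,0.0024,-0.0043,0.155,0.0135,0,0]
    - [1,0.0024,-0.0043,0.175,0.0135,0,0]
    - [1,0.0024,-0.0043,0.188,0.0135,0,0]
    - [1,0.0024,-0.0043,0.188,0.0135,0,0]
    - [1,0.0024,-0.0043,0.188,0.0135,0,0]

```text
time: 4.55
tcp_pos: [0.4686, 0.1263, 0.0362]
ee_rot: [0.418, 0.86, -0.129, 0.263]
contact_force: [0.2, 0.2, 0.1]
finger_gap: 1.003
grip_force: 0.0
```

Request:
send_rows:
  increments:
    - [0.6,0,0,0,0,0,0]
    - [0.5,0,0,0,0,0,0]
    - [0.45,0,0,0,0,0,0]
    - [0.4,0,0,0,0,0,0]
    - [0.35,0,0,0,0,0,0]
    - [0.3,0,0,0,0,0,0]
    - [0.2,0,0,0,0,0,0]
    - [0.1,0,0,0,0,0,0]
    - [0,0,0,0,0,0,0]
    - [0,0,0,0,0,0,0]
    - [0,0,0,0,0,0,0]
  squeeze: 40

```text
time: 5.47
tcp_pos: [0.4679, 0.1264, 0.0349]
ee_rot: [0.417, 0.86, -0.13, 0.262]
contact_force: [0.0, 1.3, -1.0]
finger_gap: 0.337
grip_force: 40.0
```

```bash
python3 - <<'E'
from h import *
p,r=now(); s=sense(); print(p,s["time"],s["contact_force"],s["finger_gap"],s["grip_force"])
M=r.as_matrix(); print(M.round(4), "yaw y", np.arctan2(-M[0,1],M[1,1]),"tilt",M[2,1], "lean",np.rad2deg(np.arctan2(np.hypot(*M[:2,2]),-M[2,2])))
cv2.imwrite("pics/t2.png",capture("top")[:,:,::-1])
E
```

```text
[0.46792223 0.12638852 0.03491211] 5.4667 [ 0.040575    1.34228056 -0.99139681] 0.3371873035893803 39.99729573726654
[[-0.5142  0.7859  0.3434]
 [ 0.6499  0.6183 -0.4419]
 [-0.5596 -0.004  -0.8287]] yaw y -0.9042035318561423 tilt -0.0040498593736335575 lean 34.02952542952157
```

```bash
cat >> h.py <<'E'
MO=np.array([.4815,-.2345]); MY=-1.347; L34=np.deg2rad(34)
def tcp(mx,my=0,mz=.002,dyaw=0,off=.126):
    c,s=np.cos(MY),np.sin(MY); a=mx-off; return np.array([MO[0]+c*a-s*my,MO[1]+s*a+c*my,.024+mz+.035])
def show():
    s=sense(); p=s["tcp_pos"]; c,q=np.cos(MY),np.sin(MY); d=p[:2]-MO; f=s["contact_force"]; M=Ro.from_quat(s["ee_rot"]).as_matrix()
    print("t",round(s["time"],2),"drawer m x,y,z mm",(np.array([c*d[0]+q*d[1]+.126,-q*d[0]+c*d[1],p[2]-.059])*1e3).round(1),"F mouth",np.round([c*f[0]+q*f[1],-q*f[0]+c*f[1],f[2]],1),"torque",s["torque"].round(2),
     "yaw err",round(float(np.arctan2(-M[0,1],M[1,1])-MY),4),"roll",M[2,1].round(4),"lean",np.rad2deg(np.arctan2(np.hypot(*M[:2,2]),-M[2,2])).round(2),"gap",round(s["finger_gap"],3),s["grip_force"])
E
python3 - <<'E'
from h import *
p,r=now(); R=toolR(MY,L34); print(unproj("top",(235,305),.01),unproj("top",(320,303),.01))
plan((p,r),[(p+[0,0,.08],r),(tcp(-.16,0,.06),R)])
print(((r.inv()*R).as_rotvec()))
E
```

```text
[0.36708703 0.12207051] [ 0.36956113 -0.07001392]
[-0.0895, -0.0006, -0.1326] [0.0, 0.0, 0.0]
[-0.0598, -0.1799, 0.0315] [0.4889, 0.0028, 0.7384]
[0.24446191 0.00141421 0.36918869]
```

Request:
send_rows:
  increments:
    - [0,0,0,0,0,0,0]
    - [0,-0.011,0,-0.0166,0,0,0]
    - [0,-0.022,0,-0.033,0,0,0]
    - [0,-0.034,0,-0.05,0,0,0]
    - [0,-0.045,0,-0.066,0,0,0]
    - [0,-0.056,0,-0.083,0,0,0]
    - [0,-0.067,0,-0.1,0,0,0]
    - [0,-0.078,0,-0.116,0,0,0]
    - [0,-0.0895,0,-0.1326,0,0,0]
    - [0,-0.0895,0,-0.1326,0,0,0]
  squeeze: 60

```text
time: 6.35
tcp_pos: [0.4691, 0.127, 0.118]
ee_rot: [0.418, 0.86, -0.128, 0.264]
contact_force: [0.4, -0.1, -2.1]
finger_gap: 0.337
grip_force: 60.0
```

Request:
send_rows:
  increments:
    - [0,-0.005,-0.015,0.0026,0.041,0,0.062]
    - [0,-0.01,-0.03,0.005,0.082,0,0.123]
    - [0,-0.015,-0.045,0.008,0.122,0.001,0.185]
    - [0,-0.02,-0.06,0.01,0.163,0.001,0.246]
    - [0,-0.025,-0.075,0.013,0.204,0.001,0.308]
    - [0,-0.03,-0.09,0.016,0.245,0.001,0.37]
    - [0,-0.035,-0.105,0.018,0.285,0.002,0.43]
    - [0,-0.04,-0.12,0.021,0.326,0.002,0.492]
    - [0,-0.045,-0.135,0.024,0.367,0.002,0.554]
    - [0,-0.05,-0.15,0.026,0.407,0.002,0.615]
    - [0,-0.055,-0.165,0.029,0.448,0.003,0.677]
    - [0,-0.06,-0.18,0.0315,0.489,0.003,0.738]

```text
time: 7.35
tcp_pos: [0.4178, 0.0437, 0.1191]
ee_rot: [0.598, 0.746, -0.183, 0.228]
contact_force: [-0.6, -1.2, -2.5]
finger_gap: 0.339
grip_force: 60.0
```

Request:
send_rows:
  increments:
    - [0,0,0,0,0,0,0]
    - [0,0,0,0,0,0,0]

```text
time: 7.52
tcp_pos: [0.4183, 0.0441, 0.1191]
ee_rot: [0.597, 0.747, -0.183, 0.228]
contact_force: [-0.2, -0.4, -2.5]
finger_gap: 0.336
grip_force: 60.0
```

```bash
python3 - <<'E'
from h import *
show(); p,r=now()
plan((p,r),[(tcp(-.16,0,.06),toolR(MY,L34))])
s=save("scene","pics/s2.png"); t=save("top","pics/t3.png")
a=cv2.resize(t[190:320,240:410],None,fx=2.3,fy=2.3)[:,:,::-1]; b=cv2.resize(s[200:340,260:420],None,fx=2.5,fy=2.5)[:,:,::-1]
H=max(a.shape[0],b.shape[0]); pad=lambda x:cv2.copyMakeBorder(x,0,H-x.shape[0],0,0,cv2.BORDER_CONSTANT)
cv2.imwrite("pics/m2.png",np.hstack([pad(a),pad(b)]))
E
```

```text
t 7.52 drawer m x,y,z mm [-159.7    0.2   60.1] F mouth [ 0.3 -0.3 -2.5] torque [ 0.69  0.08 -0.  ] yaw err -0.0007 roll -0.0002 lean 34.0 gap 0.336 59.99643087387085
[0.0006, -0.0004, -0.0002] [-0.0011, 0.0, -0.001]
```

View pics/m2.png

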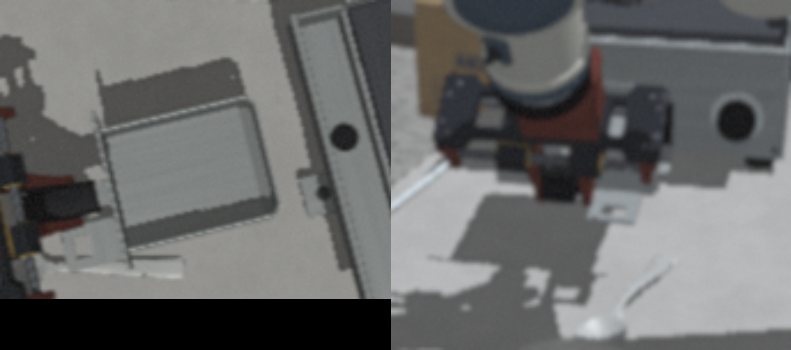

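The drawer is held level, with its sides in the crop from (105,130) to (250,100) and (130,247) to (272,212). It points at the slot and lies just short of the gutter. I'll check the held pose numerically.

```bash
python3 - <<'E'
from h import *
p,r=now(); T=cv2.imread("pics/t3.png",0).astype(np.float32)
M=r.as_matrix(); yaw=np.arctan2(-M[0,1],M[1,1]); c,s=np.cos(yaw),np.sin(yaw)
o=p[:2]+.126*np.array([c,s]); z0=p[2]-.035
def P(q,L):  # q: dx,dy,dyaw,pitch about TCP
    L=np.array(L,float)/1e3; a=q[3]; X=L[:,0]+.126; Z=L[:,2]-.035
    return place([p[0]+q[0]*c-q[1]*s,p[1]+q[0]*s+q[1]*c,yaw+q[2]],np.c_[X*np.cos(a)+Z*np.sin(a),L[:,1],p[2]-X*np.sin(a)+Z*np.cos(a)])
segs=[((-68,55,44),(58,55,44)),((-68,-55,44),(58,-55,44)),((70,44,44),(70,-44,44)),((-73.5,70,54),(-73.5,-70,54))]
q=np.zeros(4)
import h
for w in(4,2.5,2.5,2.5):
    O=[]
    for A,B in segs:
        t=np.linspace(.05,.95,40)[:,None]; l=np.array(A)*(1-t)+np.array(B)*t
        h.place=lambda Q,LL:P(q,l); O.append((A,B)+edges("top",T,[0,0,0],[1,1,1],None,w))
    def res(x):
        out=[]
        for A,B,pt,n in O:
            a,b=proj("top",P(x,[A,B])); d=(b-a)/np.linalg.norm(b-a); out.append((pt-a)@np.array([-d[1],d[0]]))
        return np.concatenate([*out,[x[3]/.02,x[1]/.002]]) 
    h.place=place
    f=least_squares(res,q,loss="soft_l1",f_scale=.4,x_scale=[.01,.01,.02,.02]); q=f.x
    print(q.round(4),len(f.fun),np.sqrt(np.mean(f.fun**2)).round(2))
i=0
for A,B,pt,n in O: print(len(pt),np.median(f.fun[i:i+len(pt)]).round(2),f.fun[i:i+len(pt)].std().round(2)); i+=len(pt)
E
```

```text
[0.001  0.0026 0.0036 0.178 ] 162 1.08
[0.0003 0.0023 0.0049 0.1602] 162 0.99
[0.0006 0.0022 0.0058 0.1686] 162 1.0
[0.0002 0.0023 0.005  0.1583] 162 0.99
40 0.08 0.86
40 0.01 0.12
40 0.03 0.16
40 -0.11 1.13
```

```bash
python3 - <<'E'
from h import *
p,r=now(); R=toolR(MY,L34+.16)
plan((p,r),[(tcp(-.16,-.001,.03),R)])
E
```

```text
[0.0335, -0.0026, 0.0499] [0.0002, -0.3202, 0.0007]
```

Request:
send_rows:
  increments:
    - [0,0.006,0,0.008,0,-0.053,0]
    - [0,0.011,-0.001,0.017,0,-0.107,0]
    - [0,0.017,-0.001,0.025,0,-0.16,0]
    - [0,0.022,-0.002,0.033,0,-0.213,0]
    - [0,0.028,-0.002,0.042,0,-0.267,0]
    - [0,0.0335,-0.0026,0.05,0,-0.32,0]
    - [0,0.0335,-0.0026,0.05,0,-0.32,0]
    - [0,0.0335,-0.0026,0.05,0,-0.32,0]

```text
time: 8.28
tcp_pos: [0.4166, 0.0442, 0.0881]
ee_rot: [0.579, 0.727, -0.23, 0.287]
contact_force: [-0.5, -0.6, -3.1]
finger_gap: 0.338
grip_force: 60.0
```

```bash
cat > held.py <<'E'
from h import *
import h
def held(T,W=(4,2.5,2.5,2.5),q=np.zeros(4)):
    p,r=now(); M=r.as_matrix(); yaw=np.arctan2(-M[0,1],M[1,1]); c,s=np.cos(yaw),np.sin(yaw)
    def P(q,L):
        L=np.array(L,float)/1e3; a=q[3]; X=L[:,0]+.126; Z=L[:,2]-.035
        return place([p[0]+q[0]*c-q[1]*s,p[1]+q[0]*s+q[1]*c,yaw+q[2]],np.c_[X*np.cos(a)+Z*np.sin(a),L[:,1],p[2]-X*np.sin(a)+Z*np.cos(a)])
    segs=[((-68,55,44),(58,55,44)),((-68,-55,44),(58,-55,44)),((70,44,44),(70,-44,44)),((-73.5,70,54),(-73.5,-70,54))]
    for w in W:
        O=[]
        for A,B in segs:
            t=np.linspace(.05,.95,40)[:,None]; l=np.array(A)*(1-t)+np.array(B)*t
            h.place=lambda Q,LL:P(q,l); O.append((A,B)+edges("top",T,[0,0,0],[1,1,1],None,w))
        h.place=place
        def res(x):
            out=[]
            for A,B,pt,n in O:
                a,b=proj("top",P(x,[A,B])); d=(b-a)/np.linalg.norm(b-a); out.append((pt-a)@np.array([-d[1],d[0]]))
            return np.concatenate([*out,[x[3]/.03,x[1]/.003]])
        f=least_squares(res,q,loss="soft_l1",f_scale=.4,x_scale=[.01,.01,.02,.02]); q=f.x
    i=0;st=[]
    for A,B,pt,n in O: st.append((len(pt),float(np.median(f.fun[i:i+len(pt)]).round(2)),float(f.fun[i:i+len(pt)].std().round(2)))); i+=len(pt)
    print("x,y,yaw,pitch rel. tool",q.round(4),st); return q,P
E
python3 - <<'E'
from held import *
show(); t=save("top","pics/t4.png"); T=cv2.cvtColor(t,cv2.COLOR_RGB2GRAY).astype(np.float32)
q,P=held(T)
held(T,q=np.array([0,0,0,-.1])); 
k=5; im=cv2.resize(t[195:305,270:400],None,fx=k,fy=k,interpolation=cv2.INTER_CUBIC)[:,:,::-1].copy()
for x,col in((np.zeros(4),(0,255,0)),(q,(0,0,255))):
    for A,B in[((-70,55,44),(62,55,44)),((-70,-55,44),(62,-55,44)),((70,47,44),(70,-47,44)),((-73.5,70,54),(-73.5,-70,54))]:
        a=(proj("top",P(x,[A,B]))-[270,195]+.5)*k-.5; cv2.line(im,*[tuple(int(round(v)) for v in e) for e in a],col,1)
cv2.imwrite("pics/m3.png",im)
E
```

```text
t 8.28 drawer m x,y,z mm [-160.2   -1.4   29.1] F mouth [ 0.4 -0.6 -3.1] torque [0.78 0.06 0.  ] yaw err 0.001 roll -0.0024 lean 43.23 gap 0.338 59.996362924575806
x,y,yaw,pitch rel. tool [-0.0007  0.0016  0.0051 -0.0479] [(40, 0.23, 0.76), (40, -0.26, 0.04), (40, -0.25, 0.13), (40, 0.25, 0.14)]
x,y,yaw,pitch rel. tool [-0.0007  0.0016  0.005  -0.0487] [(40, 0.23, 0.73), (40, -0.25, 0.04), (40, -0.26, 0.12), (40, 0.15, 0.14)]
```

View pics/m3.png

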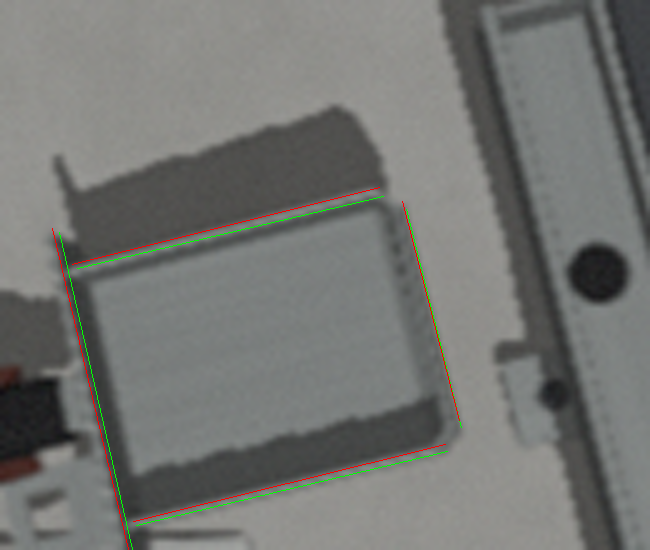

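The overlay shows the held drawer within about 1 to 2 mm of nominal (green) and nearly level after the tilt. I'll take out a little of the nose-up tilt, lower, and start the insertion.

```bash
python3 - <<'E'
from h import *
p,r=now(); R=toolR(MY-.004,L34+.16-.03)
plan((p,r),[(tcp(-.13,-.0012,.0025),R),(tcp(-.09,-.0012,.0025),R)])
E
```

```text
[-0.0065, -0.0002, 0.0809] [0.0047, 0.0609, 0.0082]
[-0.06, 0.0003, 0.053] [0.0, 0.0, 0.0]
```

Request:
send_rows:
  increments:
    - [0,-0.001,0,0.013,0.001,0.01,0.001]
    - [0,-0.002,0,0.027,0.002,0.02,0.003]
    - [0,-0.003,0,0.04,0.002,0.03,0.004]
    - [0,-0.004,0,0.054,0.003,0.04,0.005]
    - [0,-0.005,0,0.067,0.004,0.05,0.007]
    - [0,-0.0065,0,0.081,0.005,0.061,0.008]
    - [0,-0.0065,0,0.081,0.005,0.061,0.008]
    - [0,-0.0065,0,0.081,0.005,0.061,0.008]

```text
time: 9.0
tcp_pos: [0.4234, 0.0141, 0.0614]
ee_rot: [0.586, 0.729, -0.221, 0.276]
contact_force: [-0.1, -0.3, -2.7]
finger_gap: 0.338
grip_force: 60.0
```

Request:
send_rows:
  increments:
    - [0,-0.01,0,0.009,0,0,0]
    - [0,-0.02,0,0.018,0,0,0]
    - [0,-0.03,0,0.0265,0,0,0]
    - [0,-0.04,0,0.035,0,0,0]
    - [0,-0.05,0,0.044,0,0,0]
    - [0,-0.06,0,0.053,0,0,0]
    - [0,-0.06,0,0.053,0,0,0]

```text
time: 9.58
tcp_pos: [0.4323, -0.0256, 0.0617]
ee_rot: [0.586, 0.729, -0.221, 0.276]
contact_force: [0.4, -0.4, -2.3]
finger_gap: 0.341
grip_force: 60.0
```

```bash
python3 - <<'E'
from held import *
show(); p,r=now(); R=toolR(MY-.004,L34+.13)
plan((p,r),[(tcp(-.09,-.0012,.0025),R),(tcp(-.06,-.0012,.0025),R)])
t=save("top","pics/t5.png"); held(cv2.cvtColor(t,cv2.COLOR_RGB2GRAY).astype(np.float32),W=(2.5,2.5,2.5))
E
```

```text
t 9.58 drawer m x,y,z mm [-88.6  -1.6   2.7] F mouth [ 0.5  0.3 -2.3] torque [ 0.81  0.06 -0.01] yaw err -0.0059 roll 0.0005 lean 41.45 gap 0.341 59.99621629714966
[0.0024, 0.0007, -0.0015] [-0.0017, 0.0002, -0.0036]
[-0.045, 0.0002, 0.0397] [0.0, 0.0, 0.0]
x,y,yaw,pitch rel. tool [-0.0012  0.0023  0.0087  0.0948] [(40, -0.03, 0.85), (40, -0.01, 0.3), (14, 0.21, 1.01), (40, 0.17, 1.06)]
```

Request:
send_rows:
  increments:
    - [0,-0.0075,0,0.0066,0,0,0]
    - [0,-0.015,0,0.0132,0,0,0]
    - [0,-0.0225,0,0.02,0,0,0]
    - [0,-0.03,0,0.0265,0,0,0]
    - [0,-0.034,0,0.03,0,0,0]
    - [0,-0.034,0,0.03,0,0,0]

```text
time: 10.13
tcp_pos: [0.4372, -0.0462, 0.0613]
ee_rot: [0.585, 0.73, -0.22, 0.275]
contact_force: [-2.2, 6.5, -0.9]
finger_gap: 0.335
grip_force: 60.0
```

```bash
python3 - <<'E'
from h import *
show()
E
```

```text
t 10.13 drawer m x,y,z mm [-67.5  -1.4   2.3] F mouth [-6.8 -0.7 -0.9] torque [ 1.05  0.17 -0.02] yaw err -0.0047 roll 0.0006 lean 41.31 gap 0.335 59.99770939350128
```

```bash
python3 - <<'E'
from h import *
p,r=now(); t=save("top","pics/t6.png")
print((r.inv().apply([0,0,-.001])/.5).round(4))
# side edges: convergence-only pitch estimate on several frames
import glob
for f in("pics/t4.png","pics/t5.png","pics/t6.png"): print(f)
k=6; a=t[205:300,285:400]; cv2.imwrite("pics/m4.png",cv2.resize(a,None,fx=k,fy=k,interpolation=cv2.INTER_CUBIC)[:,:,::-1])
E
```

```text
[ 0.0013 -0.      0.0015]
pics/t4.png
pics/t5.png
pics/t6.png
```

View pics/m4.png

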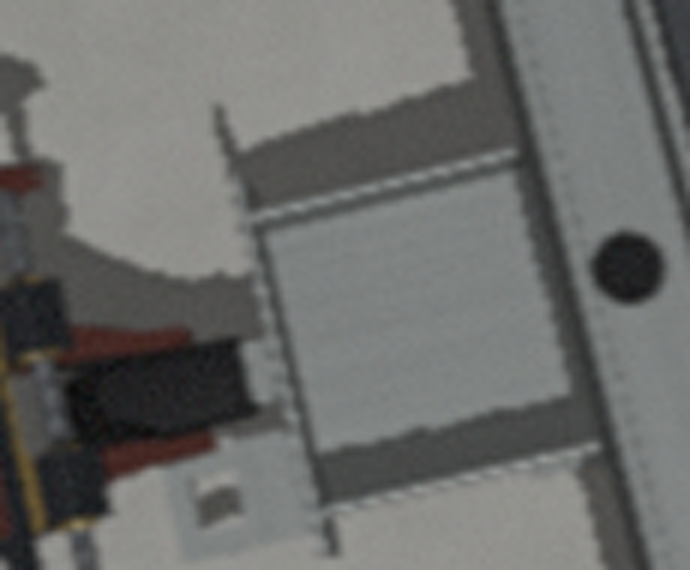

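Picture: the drawer's rims at (250,218)–(520,152) and (330,512)–(600,445) are parallel, so it is level, with the rear just under the gutter. It sits about 2 mm to the +y side of the drain-hole line. The nose has touched, probably on the slot's upper edge, because the bottom has a 10 mm lead-in. I'll back off slightly, lower, shift -y, and go again.

```bash
python3 - <<'E'
from h import *
p,r=now(); R=toolR(MY-.004,L34+.12)
plan((p,r),[(tcp(-.073,-.003,.0003),R),(tcp(-.053,-.003,.0003),R)])
E
```

```text
[0.011, -0.0032, -0.004] [0.0001, 0.0158, -0.0018]
[-0.0302, 0.0002, 0.0262] [0.0, 0.0, 0.0]
```

Request:
send_rows:
  increments:
    - [0,0.006,-0.0015,-0.004,0,0.008,0]
    - [0,0.011,-0.0032,-0.004,0,0.016,0]
    - [0,0.011,-0.0032,-0.004,0,0.016,0]

```text
time: 10.43
tcp_pos: [0.4343, -0.0414, 0.0592]
ee_rot: [0.586, 0.731, -0.219, 0.273]
contact_force: [-0.4, 0.5, -2.2]
finger_gap: 0.34
grip_force: 60.0
```

Request:
send_rows:
  increments:
    - [0,-0.0075,0,0.0065,0,0,0]
    - [0,-0.015,0,0.013,0,0,0]
    - [0,-0.0225,0,0.0197,0,0,0]
    - [0,-0.03,0,0.0262,0,0,0]
    - [0,-0.03,0,0.0262,0,0,0]

```text
time: 10.85
tcp_pos: [0.437, -0.0555, 0.0554]
ee_rot: [0.587, 0.734, -0.215, 0.267]
contact_force: [-13.4, 37.7, -3.1]
finger_gap: 0.337
grip_force: 60.0
```

```bash
python3 - <<'E'
from h import *
show()
E
```

```text
t 10.85 drawer m x,y,z mm [-58.4  -3.7  -3.6] F mouth [-39.7  -4.7  -3.1] torque [ 4.94  1.65 -0.49] yaw err -0.0021 roll -0.0018 lean 40.06 gap 0.337 60.00064730644226
```

Request:
send_rows:
  increments:
    - [0,0.0075,0,-0.0065,0,0,0]
    - [0,0.015,0,-0.013,0,0,0]
    - [0,0.0225,0,-0.0197,0,0,0]
    - [0,0.03,0,-0.0262,0,0,0]
    - [0,0.03,0,-0.0262,0,0,0]

```text
time: 11.27
tcp_pos: [0.4346, -0.0412, 0.0596]
ee_rot: [0.586, 0.731, -0.219, 0.273]
contact_force: [0.8, 0.3, -2.7]
finger_gap: 0.34
grip_force: 60.0
```

```bash
python3 - <<'E'
from held import *
show(); t=save("top","pics/t7.png"); T=cv2.cvtColor(t,cv2.COLOR_RGB2GRAY).astype(np.float32)
q,P=held(T); held(T,q=np.array([-.008,0,0,0.])); 
# handle end / hole contrast along tool axis: profile of darkness along the handle line
for nm,f in(("t6",None),("t7",T)):
    pass
def prof(y,z,xs,q=np.zeros(4)):
    a=proj("top",P(q,[(x,y,z) for x in xs])).astype(np.float32); return cv2.remap(T,a[None,:,0],a[None,:,1],cv2.INTER_LINEAR)[0]
xs=np.arange(-110,-60,2); print("handle",list(zip(xs.tolist(),prof(0,41,xs).astype(int).tolist())))
print("tongue hole",list(zip(np.arange(-136,-84,2).tolist(),prof(-42,2,np.arange(-136,-84,2)).astype(int).tolist())))
E
```

```text
t 11.27 drawer m x,y,z mm [-72.9  -2.8   0.6] F mouth [-0.1  0.8 -2.7] torque [ 0.76  0.05 -0.03] yaw err -0.0045 roll 0.0006 lean 40.97 gap 0.34 59.998894929885864
x,y,yaw,pitch rel. tool [-0.0029  0.0013  0.0082 -0.0447] [(35, 0.27, 0.78), (35, -0.48, 0.46), (13, -1.03, 0.69), (39, -0.01, 1.01)]
x,y,yaw,pitch rel. tool [-0.0073  0.0017  0.0012 -0.0872] [(36, 0.48, 0.7), (36, -0.5, 0.29), (13, -2.04, 0.19), (40, 0.23, 0.14)]
handle [(-110, 34), (-108, 36), (-106, 34), (-104, 35), (-102, 36), (-100, 33), (-98, 48), (-96, 87), (-94, 115), (-92, 122), (-90, 123), (-88, 123), (-86, 122), (-84, 111), (-82, 87), (-80, 65), (-78, 74), (-76, 103), (-74, 121), (-72, 125), (-70, 126), (-68, 126), (-66, 127), (-64, 127), (-62, 127)]
tongue hole [(-136, 142), (-134, 139), (-132, 133), (-130, 128), (-128, 125), (-126, 124), (-124, 115), (-122, 96), (-120, 86), (-118, 81), (-116, 77), (-114, 77), (-112, 77), (-110, 76), (-108, 87), (-106, 106), (-104, 120), (-102, 125), (-100, 126), (-98, 125), (-96, 124), (-94, 126), (-92, 126), (-90, 126), (-88, 122), (-86, 118)]
```

```bash
cat > est.py <<'E'
from held import *
import h
def est(f,p,quat,n=None,verbose=1):
    """hole edges/plate/rims located by 1D profiles with known polarity; fit x,y,yaw,pitch rel tool"""
    T=cv2.GaussianBlur(cv2.imread(f,0),(0,0),.6).astype(np.float32); p=np.array(p); M=Ro.from_quat(quat).as_matrix(); yaw=np.arctan2(-M[0,1],M[1,1])
    c,s=np.cos(yaw),np.sin(yaw)
    def P(q,L):
        L=np.array(L,float)/1e3; a=q[3]; X=L[:,0]+.126; Z=L[:,2]-.035
        return place([p[0]+q[0]*c-q[1]*s,p[1]+q[0]*s+q[1]*c,yaw+q[2]],np.c_[X*np.cos(a)+Z*np.sin(a),L[:,1],p[2]-X*np.sin(a)+Z*np.cos(a)])
    # rim strips: bright ridge on each long side; ridge centre at y=+-54.2
    best=None
    for y0,p0 in[(y0,p0) for y0 in(0,.002) for p0 in(-.06,0,.06)]:
        q=np.array([0,y0,0,p0])
        for it in range(6):
            O=[]
            for sg in(1,-1):
                for x in np.linspace(-66,30,33):
                    ys=np.arange(-3,3.01,.25); l=[(x,sg*54.2+d,44) for d in ys]
                    a=proj("top",P(q,l)).astype(np.float32); v=cv2.remap(T,a[None,:,0],a[None,:,1],cv2.INTER_LINEAR)[0]
                    r=v-.5*(np.roll(v,7)+np.roll(v,-7)); r[:7]=r[-7:]=-99; j=r.argmax()
                    if r[j]>6: O.append((x,sg*54.2,44,a[j],1))
            if len(O)<20: break
            X=np.array([o[:3] for o in O]); U=np.array([o[3] for o in O])
            b=proj("top",P(q,X+[0,1,0]))-proj("top",P(q,X)); nb=b/np.linalg.norm(b,axis=1,keepdims=True)
            F=lambda w:np.r_[((proj("top",P([q[0],*w],X))-U)*nb).sum(1),w[2]/.1]
            R=least_squares(F,q[1:],loss="soft_l1",f_scale=.3,x_scale=[.01,.02,.02]); q=np.r_[q[0],R.x]
        if len(O)>=20 and (best is None or R.cost/len(O)<best[0]): best=(R.cost/len(O),q,len(O))
    q=best[1]
    xs=np.arange(-140,-84,.5); e=0
    H=[]
    for y in(-44,-42,-40,-38):
        a=proj("top",P(q,[(x,y,3) for x in xs])).astype(np.float32); v=cv2.remap(T,a[None,:,0],a[None,:,1],cv2.INTER_LINEAR)[0]; g=np.gradient(cv2.GaussianBlur(v[None],(9,1),0)[0])
        i=g[:-20].argmin(); 
        H.append((xs[i],xs[i:i+50][g[i:i+50].argmax()]))
    print(f,"y,yaw,pitch",q[1:].round(4),"n,cost",best[2],round(best[0],3),"hole edges",np.median(H,0),"centre",np.median(H,0).mean())
    return q,P
if __name__=="__main__":
    est("pics/t3.png",[.4183,.0441,.1191],[.597,.747,-.183,.228])
    est("pics/t4.png",[.4166,.0442,.0881],[.579,.727,-.23,.287])
    est("pics/t5.png",[.4323,-.0256,.0617],[.586,.729,-.221,.276])
    est("pics/t6.png",[.4372,-.0462,.0613],[.585,.73,-.22,.275])
    s=sense(); est("pics/t7.png",s["tcp_pos"],s["ee_rot"])
E
python3 est.py
```

```text
pics/t3.png y,yaw,pitch [0.0001 0.0047 0.0506] n,cost 58 0.027 hole edges [-102.    -92.25] centre -97.125
pics/t4.png y,yaw,pitch [-0.0003  0.0057 -0.0871] n,cost 55 0.029 hole edges [-101.5  -94. ] centre -97.75
pics/t5.png y,yaw,pitch [ 0.0003  0.0035 -0.0461] n,cost 58 0.026 hole edges [-118.25 -101.25] centre -109.75
pics/t6.png y,yaw,pitch [ 0.0001  0.0019 -0.0564] n,cost 56 0.026 hole edges [-118.25 -102.  ] centre -110.125
pics/t7.png y,yaw,pitch [-0.0003  0.007  -0.0704] n,cost 58 0.032 hole edges [-126.   -109.25] centre -117.625
```

```bash
sed -i 's/off=.126/off=.1184/; s/+q\*d\[1\]+.126/+q*d[1]+.1184/' h.py; python3 - <<'E'
from h import *
show(); p,r=now(); R=toolR(MY-.008,np.deg2rad(40.97)-.085)
plan((p,r),[(tcp(-.086,-.002,.003),R),(tcp(-.06,-.002,.003),R)])
E
```

```text
t 11.32 drawer m x,y,z mm [-80.2  -2.8   0.6] F mouth [-0.6  0.9 -1.9] torque [ 0.72  0.08 -0.  ] yaw err -0.0043 roll 0.0006 lean 40.99 gap 0.341 59.9988716840744
[0.0056, 0.0016, -0.0112] [0.0055, 0.1706, 0.0051]
[-0.042, 0.0004, 0.0306] [0.0, 0.0, 0.0]
```

Request:
send_rows:
  increments:
    - [0,0.0056,0,-0.0112,0,0,0]
    - [0,0.0056,0.0008,-0.0112,0.003,0.06,0.002]
    - [0,0.0056,0.0016,-0.0112,0.0055,0.12,0.004]
    - [0,0.0056,0.0016,-0.0112,0.0055,0.171,0.005]
    - [0,0.0056,0.0016,-0.0112,0.0055,0.171,0.005]
    - [0,0.0056,0.0016,-0.0112,0.0055,0.171,0.005]

```text
time: 11.82
tcp_pos: [0.4341, -0.0361, 0.0623]
ee_rot: [0.597, 0.74, -0.194, 0.241]
contact_force: [0.3, 0.6, -1.9]
finger_gap: 0.339
grip_force: 60.0
```

```bash
python3 - <<'E'
from est import *
show(); save("top","pics/t8.png"); s=sense(); est("pics/t8.png",s["tcp_pos"],s["ee_rot"])
E
```

```text
t 11.82 drawer m x,y,z mm [-85.6  -2.2   3.3] F mouth [-0.5  0.4 -1.9] torque [ 0.68  0.12 -0.04] yaw err -0.0095 roll 0.0007 lean 36.1 gap 0.339 59.998739361763
pics/t8.png y,yaw,pitch [-0.0003  0.0081  0.009 ] n,cost 57 0.028 hole edges [-126.  -108.5] centre -117.25
```

Pitch is now +0.009 (slightly nose-down) and the net yaw is about 0. Inserting slowly.

Request:
send_rows:
  increments:
    - [0,-0.008,0,0.0059,0,0,0]
    - [0,-0.016,0,0.0118,0,0,0]
    - [0,-0.024,0,0.0176,0,0,0]
    - [0,-0.03,0,0.022,0,0,0]
    - [0,-0.036,0,0.0264,0,0,0]
    - [0,-0.036,0,0.0264,0,0,0]

```text
time: 12.37
tcp_pos: [0.4379, -0.0552, 0.0602]
ee_rot: [0.597, 0.742, -0.192, 0.238]
contact_force: [-8.9, 19.8, 0.1]
finger_gap: 0.337
grip_force: 60.0
```

```bash
python3 - <<'E'
from h import *
show()
E
```

```text
t 12.37 drawer m x,y,z mm [-66.2  -2.8   1.2] F mouth [-21.2  -4.3   0.1] torque [ 2.31  0.77 -0.27] yaw err -0.0079 roll -0.0013 lean 35.64 gap 0.337 59.998571276664734
```

```bash
python3 - <<'E'
from est import *
est("pics/t2.png",[.46792,.12639,.03491],[.417,.86,-.13,.262])
show(); save("top","pics/t9.png"); s=sense(); est("pics/t9.png",s["tcp_pos"],s["ee_rot"])
E
```

```text
pics/t2.png y,yaw,pitch [0.0004 0.0137 0.0676] n,cost 65 0.029 hole edges [-100.25  -92.  ] centre -96.125
t 12.37 drawer m x,y,z mm [-66.2  -2.8   1.2] F mouth [-21.2  -4.3   0.1] torque [ 2.31  0.77 -0.27] yaw err -0.0079 roll -0.0013 lean 35.64 gap 0.337 59.998571276664734
pics/t9.png y,yaw,pitch [-0.0006  0.0112  0.0203] n,cost 49 0.026 hole edges [-125.5 -109. ] centre -117.25
```

The on-table reference shows the pitch estimate is biased by about +0.06, so the drawer was level at lean 34° and my "correction" put the nose up against the slot's top edge. I'll back off and restore lean to about 33.5°.

```bash
python3 - <<'E'
from h import *
p,r=now(); R=toolR(MY-.005,np.deg2rad(33.4))
a=tcp(-.086,-.002,.002)
plan((p,r),[(a,r),(a,R),(tcp(-.06,-.002,.002),R)])
E
```

```text
[0.0314, 0.0011, -0.0242] [0.0, 0.0, 0.0]
[0.0, 0.0, 0.0] [-0.0051, 0.0792, -0.0033]
[-0.0434, 0.0003, 0.0286] [0.0, 0.0, 0.0]
```

Request:
send_rows:
  increments:
    - [0,0.012,0,-0.009,0,0,0]
    - [0,0.024,0,-0.018,0,0,0]
    - [0,0.036,0,-0.0264,0,0.03,0]
    - [0,0.0375,0,-0.025,0.004,0.06,0.005]
    - [0,0.0375,0,-0.025,0.004,0.09,0.005]
    - [0,0.0375,0,-0.025,0.004,0.09,0.005]

```text
time: 12.92
tcp_pos: [0.4344, -0.0359, 0.0616]
ee_rot: [0.602, 0.745, -0.181, 0.224]
contact_force: [-1.2, 1.5, -1.3]
finger_gap: 0.337
grip_force: 60.0
```

```bash
python3 - <<'E'
from est import *
show(); save("top","pics/t10.png"); s=sense(); est("pics/t10.png",s["tcp_pos"],s["ee_rot"])
E
```

```text
t 12.92 drawer m x,y,z mm [-85.7  -1.8   2.6] F mouth [-1.8 -0.8 -1.3] torque [0.44 0.03 0.07] yaw err -0.0119 roll 0.0008 lean 33.46 gap 0.337 59.99826908111572
pics/t10.png y,yaw,pitch [-0.0003  0.0089  0.0418] n,cost 57 0.029 hole edges [-126.5 -109.5] centre -118.0
```

Request:
send_rows:
  increments:
    - [0,0,0,0,-0.004,0.025,-0.006]
    - [0,-0.0083,0,0.0055,-0.004,0.025,-0.006]
    - [0,-0.0167,0,0.011,-0.004,0.025,-0.006]
    - [0,-0.025,0,0.0165,-0.004,0.025,-0.006]
    - [0,-0.032,0,0.021,-0.004,0.025,-0.006]
    - [0,-0.036,0,0.024,-0.004,0.025,-0.006]
    - [0,-0.036,0,0.024,-0.004,0.025,-0.006]

```text
time: 13.55
tcp_pos: [0.4379, -0.0553, 0.0598]
ee_rot: [0.602, 0.748, -0.176, 0.218]
contact_force: [-5.4, 12.9, 0.6]
finger_gap: 0.338
grip_force: 60.0
```

```bash
python3 - <<'E'
from h import *
show()
E
```

```text
t 13.55 drawer m x,y,z mm [-66.   -2.7   0.8] F mouth [-13.8  -2.4   0.6] torque [ 1.49  0.55 -0.1 ] yaw err -0.0077 roll -0.0011 lean 32.49 gap 0.338 59.99972105026245
```

```bash
python3 - <<'E'
from h import *
T=cv2.imread("pics/top0.png",0); S=cv2.imread("pics/scene0.png",0).astype(np.float32)
m=(T[235:262,378:402]<60).astype(np.uint8); M=cv2.moments(m,True); hc=np.array([M["m10"]/M["m00"]+378,M["m01"]/M["m00"]+235]); print("hole",hc,M["m00"])
c,s=np.cos(MY),np.sin(MY)
def my(w): d=w-MO; return ((c*d[0]+s*d[1])*1e3).round(1),((-s*d[0]+c*d[1])*1e3).round(1)
for z in(.153,.14,.125,.11): print("drain z",z,my(unproj("top",hc,z)))
for uv in((43,343),(52,400),(47.5,371.5)): print("bracket",my(unproj("top",crop([uv],[355,150],3)[0],.024)))
print("button",my(unproj("top",crop([(78,371)],[355,150],3)[0],.0315)))
# slot left/right edges in scene, subpixel by row at several heights
for z in(.03,.04,.05,.06):
    W=lambda y:np.array([[MO[0]-s*y,MO[1]+c*y,.024+z-.024]])
    ys=np.arange(-.085,.0851,.0005); P=np.vstack([proj("scene",W(y)) for y in ys]).astype(np.float32)
    v=cv2.remap(S,P[None,:,0],P[None,:,1],cv2.INTER_LINEAR)[0]; g=np.gradient(cv2.GaussianBlur(v[None],(9,1),0)[0]); print("slot z",z,"edges my",ys[g.argmin()].round(4),ys[g.argmax()].round(4))
# guard sides in top at griddle z .196 -> my should be 110 / -170
for x in(.05,.1,.15,.2):
    r=[]
    for y0 in(.11,-.17):
        ys=y0+np.arange(-.012,.0121,.0005); P=np.vstack([proj("top",[[MO[0]+c*x-s*y,MO[1]+s*x+c*y,.196]]) for y in ys]).astype(np.float32)
        v=cv2.remap(T.astype(np.float32),P[None,:,0],P[None,:,1],cv2.INTER_LINEAR)[0]; g=np.abs(np.gradient(cv2.GaussianBlur(v[None],(7,1),0)[0])); r.append((ys[g.argmax()].round(4),g.max().round(1)))
    print("guard x",x,r)
E
```

```text
hole [387.63865546 250.05882353] 119.0
drain z 0.153 (np.float64(-32.1), np.float64(-5.0))
drain z 0.14 (np.float64(-29.8), np.float64(-3.8))
drain z 0.125 (np.float64(-27.1), np.float64(-2.4))
drain z 0.11 (np.float64(-24.4), np.float64(-1.0))
bracket (np.float64(-57.8), np.float64(-13.8))
bracket (np.float64(-61.9), np.float64(-56.7))
bracket (np.float64(-59.8), np.float64(-35.3))
button (np.float64(-38.7), np.float64(-40.6))
slot z 0.03 edges my -0.0575 0.0565
slot z 0.04 edges my -0.057 0.0545
slot z 0.05 edges my -0.057 0.056
slot z 0.06 edges my -0.058 0.056
guard x 0.05 [(np.float64(0.1095), np.float32(6.4)), (np.float64(-0.167), np.float32(9.3))]
guard x 0.1 [(np.float64(0.1065), np.float32(5.4)), (np.float64(-0.171), np.float32(10.0))]
guard x 0.15 [(np.float64(0.107), np.float32(5.1)), (np.float64(-0.1685), np.float32(11.4))]
guard x 0.2 [(np.float64(0.107), np.float32(5.2)), (np.float64(-0.169), np.float32(8.1))]
```

Request:
send_rows:
  increments:
    - [0,-0.001,0,-0.0017,0,0,0]
    - [0,-0.002,0,-0.0034,0,0,0]
    - [0,-0.002,0,-0.0034,0,0,0]

```text
time: 13.8
tcp_pos: [0.4377, -0.0551, 0.0616]
ee_rot: [0.601, 0.748, -0.176, 0.218]
contact_force: [-3.5, 10.6, -2.2]
finger_gap: 0.337
grip_force: 60.0
```

Request:
send_rows:
  increments:
    - [0,-0.001,0,-0.0017,0,0,0]
    - [0,-0.002,0,-0.0034,0,0,0]
    - [0,-0.002,0,-0.0034,0,0,0]

```text
time: 14.05
tcp_pos: [0.4375, -0.055, 0.063]
ee_rot: [0.601, 0.748, -0.176, 0.217]
contact_force: [-2.4, 8.7, -4.3]
finger_gap: 0.34
grip_force: 60.0
```

```bash
python3 - <<'E'
from h import *
show()
E
```

```text
t 14.05 drawer m x,y,z mm [-66.4  -3.    4. ] F mouth [-9.  -0.4 -4.3] torque [2.15 0.61 0.05] yaw err -0.0073 roll -0.0023 lean 32.49 gap 0.34 60.0064480304718
```

Request:
send_rows:
  increments:
    - [0,0.017,0,-0.0107,0,0,0]
    - [0,0.025,0,-0.016,0,0.035,0]
    - [0,0.0293,0,-0.0092,0,0.07,0]
    - [0,0.0293,0,-0.0092,0,0.07,0]
    - [0,0.0293,0,-0.0092,0,0.07,0]

```text
time: 14.47
tcp_pos: [0.4359, -0.0423, 0.0616]
ee_rot: [0.605, 0.751, -0.166, 0.207]
contact_force: [-0.4, 3.5, 2.7]
finger_gap: 0.336
grip_force: 60.0
```

```bash
python3 - <<'E'
from est import *
show(); save("top","pics/t11.png"); s=sense(); est("pics/t11.png",s["tcp_pos"],s["ee_rot"])
p,r=now(); a=tcp(-.07,-.0015,.003); R=toolR(MY-.007,np.deg2rad(30.5)); plan((p,r),[(a,R),(tcp(-.05,-.0015,.003),R)])
E
```

```text
t 14.47 drawer m x,y,z mm [-79.2  -1.8   2.6] F mouth [-3.5  0.4  2.7] torque [ 0.01  0.06 -0.09] yaw err -0.0082 roll 0.0014 lean 30.79 gap 0.336 60.0002521276474
pics/t11.png y,yaw,pitch [-0.0004  0.0074  0.0734] n,cost 57 0.03 hole edges [-126. -110.] centre -118.0
[-0.0163, 0.0007, 0.0085] [0.0014, 0.0102, -0.0033]
[-0.0345, 0.0003, 0.0203] [0.0, 0.0, 0.0]
```

Request:
send_rows:
  increments:
    - [0,-0.009,0.0005,0.004,0,0,0]
    - [0,-0.018,0.0005,0.009,0,0,0]
    - [0,-0.0265,0.0005,0.014,0,0,0]
    - [0,-0.035,0.0005,0.019,0,0,0]
    - [0,-0.035,0.0005,0.019,0,0,0]

```text
time: 14.93
tcp_pos: [0.44, -0.0628, 0.0617]
ee_rot: [0.605, 0.751, -0.167, 0.207]
contact_force: [0.4, -2.3, 0.4]
finger_gap: 0.336
grip_force: 60.0
```

```bash
python3 - <<'E'
from h import *
show()
E
```

```text
t 14.93 drawer m x,y,z mm [-58.2  -2.3   2.7] F mouth [ 2.3 -0.1  0.4] torque [-0.35 -0.26  0.2 ] yaw err -0.0087 roll -0.0002 lean 30.86 gap 0.336 60.009058713912964
```

The nose is in (x -58, almost no force). Continuing.

Request:
send_rows:
  increments:
    - [0,-0.01,0,0.0065,0,-0.005,0]
    - [0,-0.02,0,0.013,0,-0.01,0]
    - [0,-0.03,0,0.0195,0,-0.015,0]
    - [0,-0.04,0,0.026,0,-0.02,0]
    - [0,-0.05,0,0.032,0,-0.025,0]
    - [0,-0.05,0,0.032,0,-0.025,0]

```text
time: 15.43
tcp_pos: [0.4467, -0.0912, 0.0609]
ee_rot: [0.603, 0.75, -0.17, 0.212]
contact_force: [2.4, -0.6, 1.5]
finger_gap: 0.336
grip_force: 60.0
```

```bash
python3 - <<'E'
from est import *
show(); save("top","pics/t12.png"); s=sense(); est("pics/t12.png",s["tcp_pos"],s["ee_rot"])
E
```

```text
t 15.43 drawer m x,y,z mm [-29.   -2.1   1.9] F mouth [1.1 2.2 1.5] torque [-0.23 -0.27  0.54] yaw err -0.0078 roll 0.0007 lean 31.55 gap 0.336 60.02050459384918
pics/t12.png y,yaw,pitch [-0.0002  0.0094  0.0937] n,cost 28 0.034 hole edges [-125.5  -108.75] centre -117.125
```

Request:
send_rows:
  increments:
    - [0,-0.011,0.0015,0.0075,0,-0.003,0]
    - [0,-0.022,0.0015,0.0145,0,-0.006,0]
    - [0,-0.033,0.0015,0.0215,0,-0.01,0]
    - [0,-0.044,0.0015,0.0285,0,-0.013,0]
    - [0,-0.055,0.0015,0.0355,0,-0.016,0]
    - [0,-0.066,0.0015,0.0425,0,-0.02,0]
    - [0,-0.077,0.0015,0.0495,0,-0.02,0]
    - [0,-0.091,0.0015,0.058,0,-0.02,0]
    - [0,-0.091,0.0015,0.058,0,-0.02,0]

```text
time: 16.23
tcp_pos: [0.4595, -0.1435, 0.0613]
ee_rot: [0.603, 0.749, -0.173, 0.216]
contact_force: [1.1, 2.3, 8.4]
finger_gap: 0.337
grip_force: 60.0
```

```bash
python3 - <<'E'
from h import *
show()
E
```

```text
t 16.23 drawer m x,y,z mm [24.8 -1.2  2.3] F mouth [-2.   1.6  8.4] torque [-0.28 -0.    0.1 ] yaw err -0.0081 roll 0.0023 lean 32.12 gap 0.337 60.00411093235016
```

Request:
send_rows:
  increments:
    - [0.55,0,0,0,0,0,0]
    - [0.55,0,0,0,0,0,0]
    - [0.55,0,0,0,0,0,0]
    - [0.55,0,0,0,0,0,0]
    - [0.55,0,0,0,0,0,0]

```text
time: 16.65
tcp_pos: [0.4581, -0.1429, 0.059]
ee_rot: [0.602, 0.749, -0.174, 0.215]
contact_force: [-0.6, 0.0, 0.1]
finger_gap: 0.545
grip_force: 0.0
```

```bash
python3 - <<'E'
from est import *
show(); save("top","pics/t13.png"); s=sense(); est("pics/t13.png",s["tcp_pos"],s["ee_rot"])
p,r=now(); R=toolR(MY-.004,np.deg2rad(40)); c=tcp(.0248,-.0012,.002,off=.134); plan((p,r),[(c,R)])
E
```

```text
t 16.65 drawer m x,y,z mm [23.9 -2.5 -0. ] F mouth [-0.1 -0.6  0.1] torque [ 0.22 -0.09 -0.03] yaw err -0.008 roll -0.0013 lean 32.04 gap 0.545 0.0Traceback (most recent call last):
  File "<stdin>", line 2, in <module>
  File "est.py", line 28, in est
    q=best[1]
      ~~~~^^^
TypeError: 'NoneType' object is not subscriptable
```

```bash
python3 - <<'E'
from h import *
p,r=now(); R=toolR(MY-.004,np.deg2rad(40)); c=tcp(.0245,-.001,.0015,off=.134); plan((p,r),[(c,R)])
E
```

```text
[0.024, 0.0025, -0.0183] [-0.0065, -0.2776, -0.005]
```

Request:
send_rows:
  increments:
    - [0.55,0.012,0.001,-0.009,-0.002,-0.09,-0.002]
    - [0.55,0.024,0.0025,-0.0183,-0.005,-0.18,-0.004]
    - [0.55,0.024,0.0025,-0.0183,-0.0065,-0.278,-0.005]
    - [0.55,0.024,0.0025,-0.0183,-0.0065,-0.278,-0.005]
    - [0.55,0.024,0.0025,-0.0183,-0.0065,-0.278,-0.005]

```text
time: 17.12
tcp_pos: [0.4563, -0.1274, 0.0603]
ee_rot: [0.587, 0.734, -0.214, 0.267]
contact_force: [0.5, 0.2, 0.2]
finger_gap: 0.548
grip_force: 0.0
```

Request:
send_rows:
  increments:
    - [0.45,0,0,0,0,0,0]
    - [0.38,0,0,0,0,0,0]
    - [0.3,0,0,0,0,0,0]
    - [0.2,0,0,0,0,0,0]
    - [0.1,0,0,0,0,0,0]
    - [0,0,0,0,0,0,0]
    - [0,0,0,0,0,0,0]
  squeeze: 40

```text
time: 17.7
tcp_pos: [0.4566, -0.1282, 0.0611]
ee_rot: [0.588, 0.733, -0.214, 0.267]
contact_force: [0.5, -1.8, 0.8]
finger_gap: 0.336
grip_force: 40.0
```

```bash
python3 - <<'E'
from h import *
show(); p,r=now(); v=r.inv().apply([np.cos(MY),np.sin(MY),0])*.02/.5; print("fwd 20mm",v.round(4), "up1", (r.inv().apply([0,0,.001])/.5).round(4))
E
```

```text
t 17.7 drawer m x,y,z mm [ 9.2 -0.7  2.1] F mouth [1.9 0.1 0.8] torque [ 0.11 -0.12  0.07] yaw err -0.0042 roll 0.0011 lean 40.04 gap 0.336 39.969931840896606
fwd 20mm [-0.0306  0.0002  0.0257] up1 [-0.0013  0.     -0.0015]
```

Regrasped at lean 40° with low forces. Sliding in.

Request:
send_rows:
  increments:
    - [0,-0.0077,0,0.0064,0,0,0]
    - [0,-0.0153,0,0.0128,0,0,0]
    - [0,-0.023,0,0.0193,0,0,0]
    - [0,-0.0306,0,0.0257,0,0,0]
    - [0,-0.0383,0,0.032,0,0,0]
    - [0,-0.046,0,0.0385,0,0,0]
    - [0,-0.0536,0,0.045,0,0,0]
    - [0,-0.057,0,0.048,0,0,0]
    - [0,-0.057,0,0.048,0,0,0]

```text
time: 18.45
tcp_pos: [0.4646, -0.1653, 0.0611]
ee_rot: [0.588, 0.733, -0.214, 0.268]
contact_force: [2.2, -1.3, -0.7]
finger_gap: 0.335
grip_force: 40.0
```

```bash
sed -i 's/off=.1184/off=.134/; s/+q\*d\[1\]+.1184/+q*d[1]+.134/' h.py; python3 - <<'E'
from h import *
show()
E
```

```text
t 18.45 drawer m x,y,z mm [62.8 -1.1  2.1] F mouth [ 1.7  1.9 -0.7] torque [ 0.04 -0.17  0.13] yaw err -0.0047 roll 0.0008 lean 40.08 gap 0.335 39.969295263290405
```

Request:
send_rows:
  increments:
    - [0,-0.003,0,0.0026,0,0,0]
    - [0,-0.006,0,0.0051,0,0,0]
    - [0,-0.009,0,0.0077,0,0,0]
    - [0,-0.0122,0,0.0103,0,0,0]
    - [0,-0.0122,0,0.0103,0,0,0]

```text
time: 18.87
tcp_pos: [0.4665, -0.1724, 0.0609]
ee_rot: [0.588, 0.733, -0.214, 0.268]
contact_force: [1.4, -0.7, 0.6]
finger_gap: 0.338
grip_force: 40.0
```

Request:
send_rows:
  increments:
    - [0,-0.0015,0,0.0013,0,0,0]
    - [0,-0.003,0,0.0026,0,0,0]
    - [0,-0.0046,0,0.0039,0,0,0]
    - [0,-0.0046,0,0.0039,0,0,0]

```text
time: 19.2
tcp_pos: [0.4671, -0.1751, 0.0609]
ee_rot: [0.588, 0.733, -0.214, 0.267]
contact_force: [-0.7, 3.2, 1.4]
finger_gap: 0.338
grip_force: 40.0
```

```bash
python3 - <<'E'
from h import *
show()
E
```

```text
t 19.2 drawer m x,y,z mm [72.9 -0.8  1.9] F mouth [-3.3 -0.   1.4] torque [ 0.35 -0.28  0.26] yaw err -0.0038 roll 0.0011 lean 40.02 gap 0.338 39.95440363883972
```

Contact is starting at 73 mm. Pressing on to seat it.

Request:
send_rows:
  increments:
    - [0,-0.0015,0,0.0013,0,0,0]
    - [0,-0.003,0,0.0026,0,0,0]
    - [0,-0.0046,0,0.0039,0,0,0]
    - [0,-0.0046,0,0.0039,0,0,0]

```text
time: 19.53
tcp_pos: [0.4669, -0.1756, 0.0604]
ee_rot: [0.588, 0.734, -0.212, 0.265]
contact_force: [-12.1, 23.9, 11.6]
finger_gap: 0.342
grip_force: 40.0
```

Request:
send_rows:
  increments:
    - [0,-0.0015,0,0.0013,0,0,0]
    - [0,-0.003,0,0.0026,0,0,0]
    - [0,-0.0046,0,0.0039,0,0,0]
    - [0,-0.0046,0,0.0039,0,0,0]

```text
time: 19.87
tcp_pos: [0.4673, -0.1769, 0.0604]
ee_rot: [0.588, 0.734, -0.212, 0.264]
contact_force: [-18.5, 37.3, 19.0]
finger_gap: 0.342
grip_force: 40.0
```

```bash
python3 - <<'E'
from h import *
show()
E
```

```text
t 19.87 drawer m x,y,z mm [74.7 -1.1  1.4] F mouth [-40.5  -9.7  19. ] torque [ 2.66  2.09 -0.81] yaw err -0.0043 roll 0.0001 lean 39.57 gap 0.342 40.01312792301178
```

Request:
send_rows:
  increments:
    - [0,0.0046,0,-0.0039,0,0,0]
    - [0,0.0085,0,-0.0071,0,0,0]
    - [0,0.0085,0,-0.0071,0,0,0]
    - [0,0.0085,0,-0.0071,0,0,0]

```text
time: 20.2
tcp_pos: [0.4668, -0.1757, 0.0602]
ee_rot: [0.588, 0.733, -0.214, 0.267]
contact_force: [0.6, 0.0, -2.3]
finger_gap: 0.34
grip_force: 39.9
```

```bash
python3 - <<'E'
from h import *
show(); t=save("top","pics/t14.png"); T=cv2.cvtColor(t,cv2.COLOR_RGB2GRAY)
u=proj("top",[[MO[0]+np.cos(MY)*a-np.sin(MY)*b,MO[1]+np.sin(MY)*a+np.cos(MY)*b,.027] for a,b in((-.037,-.041),(-.058,-.041),(-.037,-.061))]); print(u.round(1))
x,y=u[0].round().astype(int); print(T[y-12:y+16,x-16:x+10])
E
```

```text
t 20.2 drawer m x,y,z mm [73.4 -1.3  1.2] F mouth [ 0.1  0.6 -2.3] torque [ 0.7  -0.04  0.02] yaw err -0.0041 roll -0.0002 lean 40.01 gap 0.34 39.90477204322815
[[381.2 273.5]
 [372.1 275.7]
 [383.5 282.2]]
[[ 19  18  23  33  35  35  35  32  35  31  34  29  26  19  35  43  47  61
   91 117 119 116 125 126 126 125]
 [ 26  15  17  22  20  23  24  27  21  26  26  26  24  31  58  67  57  60
   82 116 123 118 121 124 124 124]
 [ 21  23  28  24  29  25  29  30  38  36  37  39  40  42  58  70  62  55
   77 108 120 116 118 124 124 127]
 [ 30  36  45  38  38  45  45  47  46  44  47  47  43  44  46  57  59  54
   66  95 116 117 115 122 124 126]
 [ 29  38  42  44  48  51  49  44  48  48  47  46  45  42  45  59  60  51
   55  90 115 120 119 122 123 125]
 [ 31  38  42  44  49  47  45  49  44  51  57  66  66  57  59  69  66  57
   59  83 115 121 120 121 122 124]
 [ 29  30  40  43  46  43  52  60  65  79  91 103 103  88  71  68  67  60
   57  77 107 119 114 112 124 123]
 [ 28  35  37  51  55  67  81  97 110 120 120 126 124 105  80  69  69  61
   52  63  94 117 120 116 122 126]
 [ 31  34  54  78  89
[... 1459 characters left out ...]
26 119 100
   79  74  66  61  53  76 107 122]
 [ 72  85 117 141 144 143 143 136 120 107 120 126 128 126 127 119 105  90
   78  79  77  65  52  63  96 117]
 [ 67  82 108 137 142 140 144 142 130 118 122 131 132 132 133 125  96  79
   79  78  79  73  58  56  86 115]
 [ 78  86  95 124 140 142 141 142 140 136 134 140 143 141 139 136 117  83
   78  76  79  71  65  55  82 111]
 [ 86  82  89 119 139 142 141 143 143 141 142 142 144 143 142 142 128  96
   81  79  80  75  63  56  72 102]
 [ 89  78  85 117 142 143 143 143 144 143 145 143 142 143 145 143 139 120
   86  77  79  77  65  53  60  94]
 [ 70  73  84 111 137 145 143 143 140 141 140 143 145 145 142 143 143 125
   86  74  78  76  71  56  56  85]]
```

The dark dome shows at (380,273), inside the tongue's hole. A gentle tug will confirm the latch.

Request:
send_rows:
  increments:
    - [0,0.0025,0,-0.002,0,0,0]
    - [0,0.005,0,-0.0042,0,0,0]
    - [0,0.007,0,-0.006,0,0,0]
    - [0,0.007,0,-0.006,0,0,0]

```text
time: 20.58
tcp_pos: [0.4657, -0.1726, 0.0605]
ee_rot: [0.587, 0.733, -0.215, 0.268]
contact_force: [3.1, -9.3, -6.1]
finger_gap: 0.341
grip_force: 39.9
```

```bash
python3 - <<'E'
from h import *
show()
E
```

```text
t 20.58 drawer m x,y,z mm [70.1 -1.6  1.5] F mouth [ 9.7  0.9 -6.1] torque [-0.36 -0.5   0.54] yaw err -0.0041 roll -0.0011 lean 40.19 gap 0.341 39.9290657043457
```

The tug was resisted with 9.7 N after 3 mm of play, so it is latched. I'll push it home again, relax, and release.

Request:
send_rows:
  increments:
    - [0,-0.004,0,0.0033,0,0,0]
    - [0,-0.008,0,0.0066,0,0,0]
    - [0,-0.012,0,0.01,0,0,0]
    - [0,-0.0135,0,0.0113,0,0,0]
    - [0,-0.0135,0,0.0113,0,0,0]

```text
time: 21.0
tcp_pos: [0.467, -0.1769, 0.0604]
ee_rot: [0.589, 0.734, -0.212, 0.265]
contact_force: [-15.9, 25.3, 10.4]
finger_gap: 0.34
grip_force: 39.9
```

```bash
python3 - <<'E'
from h import *
show()
E
```

```text
t 21.0 drawer m x,y,z mm [74.7 -1.4  1.4] F mouth [-28.2  -9.9  10.4] torque [ 2.24  1.54 -0.54] yaw err -0.0051 roll -0.0001 lean 39.66 gap 0.34 39.93881106376648
```

Request:
send_rows:
  increments:
    - [0,0.003,0,-0.0026,0,0,0]
    - [0,0.0055,0,-0.0046,0,0,0]
    - [0,0.0055,0,-0.0046,0,0,0]
    - [0.55,0.0055,0,-0.0046,0,0,0]
    - [0.55,0.0055,0,-0.0046,0,0,0]
    - [0.55,0.0055,0,-0.0046,0,0,0]
    - [0.55,0.0055,0,-0.0046,0,0,0]
    - [0.55,0.0055,0,-0.0046,0,0,0]

```text
time: 21.67
tcp_pos: [0.4674, -0.1764, 0.0612]
ee_rot: [0.588, 0.733, -0.214, 0.268]
contact_force: [-0.7, -0.5, 0.5]
finger_gap: 0.552
grip_force: 0.0
```

```bash
python3 - <<'E'
from h import *
show()
E
```

```text
t 21.67 drawer m x,y,z mm [74.2 -0.9  2.2] F mouth [ 0.4 -0.8  0.5] torque [ 0.2  -0.   -0.03] yaw err -0.0042 roll 0.0013 lean 40.05 gap 0.552 0.0
```

Request:
send_rows:
  increments:
    - [0.55,0,0,-0.03,0,0,0]
    - [0.55,0,0,-0.07,0,0,0]
    - [0.55,0,0,-0.12,0,0,0]
    - [0.55,0,0,-0.18,0,0,0]
    - [0.55,0,0,-0.24,0,0,0]
    - [0.55,0,0,-0.3,0,0,0]
    - [0.55,0,0,-0.3,0,0,0]

```text
time: 22.25
tcp_pos: [0.4477, -0.0799, 0.1812]
ee_rot: [0.588, 0.733, -0.21, 0.27]
contact_force: [0.3, -0.2, 1.1]
finger_gap: 0.549
grip_force: 0.0
```

```bash
cat > fin.py <<'E'
from h import *
import sys
show(); t=save("top",sys.argv[1]); T=cv2.GaussianBlur(cv2.cvtColor(t,cv2.COLOR_RGB2GRAY),(0,0),.6).astype(np.float32)
c,s=np.cos(MY),np.sin(MY)
def prof(xs,y,z):
    P=proj("top",[[MO[0]+c*x-s*y,MO[1]+s*x+c*y,z] for x in xs]).astype(np.float32); return cv2.remap(T,P[None,:,0],P[None,:,1],cv2.INTER_LINEAR)[0].astype(int).tolist()
for y in(-.033,-.041,-.049): print("tongue y",y,prof(np.arange(-.066,-.02,.002),y,.028))
for y in(0,.01): print("handle",prof(np.arange(-.10,-.02,.004),y,.065))
for o in("scrub_brush","bowl_a","kitchen_timer","pen","spoon_a","probe_thermometer","grease_drawer"): print(o,[(np.round(b["extent"]).tolist(),round(b["conf"],2)) for b in boxes_of("top",o)[:1]])
E
python3 fin.py pics/t15.png
```

```text
t 22.25 drawer m x,y,z mm [-24.2   1.4 122.2] F mouth [0.2 0.2 1.1] torque [ 0.29 -0.05  0.05] yaw err -0.0017 roll 0.0091 lean 40.06 gap 0.549 0.0
tongue y -0.033 [145, 141, 130, 117, 114, 123, 129, 130, 129, 127, 121, 107, 86, 67, 61, 62, 62, 59, 59, 70, 93, 117, 122]
tongue y -0.041 [144, 143, 137, 127, 120, 126, 131, 131, 126, 111, 88, 62, 45, 39, 36, 37, 42, 49, 58, 70, 93, 112, 120]
tongue y -0.049 [144, 139, 127, 113, 112, 123, 130, 130, 124, 116, 111, 107, 98, 81, 71, 68, 66, 62, 60, 69, 91, 112, 120]
handle [145, 144, 144, 146, 111, 44, 34, 36, 35, 35, 36, 36, 36, 37, 29, 35, 55, 96, 113, 64]
handle [146, 145, 146, 143, 94, 38, 30, 31, 30, 30, 30, 30, 31, 31, 27, 30, 56, 99, 112, 72]
scrub_brush [([437.0, 193.0, 77.0, 54.0], 0.83)]
bowl_a [([167.0, 304.0, 47.0, 38.0], 0.68)]
kitchen_timer [([304.0, 186.0, 54.0, 6.0], 0.52)]
pen [([303.0, 188.0, 54.0, 5.0], 0.75)]
spoon_a [([235.0, 293.0, 49.0, 24.0], 0.77)]
probe_thermometer [([178.0, 189.0, 27.0, 10.0], 0.74)]
grease_drawer []
```

```bash
python3 - <<'E'
from h import *
t=cv2.imread("pics/top0.png",0); n=cv2.imread("pics/t15.png",0); save("scene","pics/s9.png"); s0=cv2.imread("pics/scene0.png",0); s9=cv2.imread("pics/s9.png",0)
def mt(a,b,x,y,w,h):
    r=cv2.matchTemplate(b[y-8:y+h+8,x-8:x+w+8],a[y:y+h,x:x+w],cv2.TM_CCOEFF_NORMED); _,v,_,l=cv2.minMaxLoc(r); return (l[0]-8,l[1]-8,round(v,2))
print("top timer",mt(t,n,164,249,36,36),"bowl",mt(t,n,167,288,52,52),"spoon",mt(t,n,230,292,35,24),"pen",mt(t,n,298,180,60,12),"therm",mt(t,n,174,184,30,18))
print("scene timer",mt(s0,s9,255,338,38,38),"bowl",mt(s0,s9,300,335,62,48))
for o in("kitchen_timer","spoon_a","grease_drawer"): print(o,[(np.round(b["extent"]).tolist(),round(b["conf"],2)) for b in boxes_of("scene",o)[:2]])
show()
E
```

```text
top timer (-8, 8, 0.31) bowl (0, 1, 0.42) spoon (2, 1, 0.26) pen (0, 0, 0.85) therm (0, 0, 0.74)
scene timer (0, 0, 0.77) bowl (0, 1, 0.84)
kitchen_timer [([256.0, 339.0, 35.0, 34.0], 0.64)]
spoon_a [([304.0, 167.0, 119.0, 105.0], 0.65), ([330.0, 300.0, 42.0, 40.0], 0.54)]
grease_drawer [([322.0, 238.0, 53.0, 33.0], 0.75), ([335.0, 300.0, 38.0, 39.0], 0.72)]
t 22.85 drawer m x,y,z mm [-22.2  -0.9 116.4] F mouth [-0.2  0.  -0.1] torque [ 0.27  0.   -0.  ] yaw err -0.0045 roll 0.0002 lean 40.03 gap 0.548 0.0
```

```bash
python3 -c "
from rig import close_job; print(close_job())"
```

```text
the job is handed in; nothing more can be done
None
```

The grease drawer is back in its slot and pushed hard against the panel stop. The catch held in a tug test, the gripper has let go, and the other things appear unmoved; I've handed the job in at about 23 s.

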